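# Tighten the cover knobs of a distribution box crosswise

### The arm

A 6-joint arm with a two-finger parallel gripper is mounted at the origin on the work surface. World frame = base frame: x ahead of the robot, y to its left, z up, the work surface at z = 0. Lengths are in m, angles in rad, forces in N, time in s.
With the tool pointing down it reaches from about 0.35 to 0.975 m from the base axis. Payload 4.9 kg.
Tool frame: the origin (TCP) lies on the centre line of the jaws, within the pads' length; the fingertips stand 11 mm ahead of it and the grasp point (between the pads) lies 8 mm behind it; y points along the fingers, x is the direction in which the jaws open and shut, and the axes are right-handed (so a half turn about y gives the same grasp; the last joint's range is limited). The gripper opens to 85 mm and grips with 20 to 120 N. Pads are 22 mm wide; open, the fingers measure 114 mm over their backs; the gripper's body (76 mm by 85 mm) begins 54 mm behind the grasp point. The pads swing forward as they close: fully open they stand 13 mm farther back than shut.
Start: joints at [1.064, 0.053, 1.613, -0, 1.476, -0.119], TCP at [0.236, 0.579, 0.213] pointing down, gripper open.
Joint ranges: [-3.01, 3.01], [-1.01, 2.22], [0.06, 2.58], [-1.02, 4.17], [0.09, 2.62], [-3.14, 3.14]. Speed limits (rad/s): [2.57, 2.57, 3.14, 3.14, 3.14, 3.14].

### API

Orientations are given as a unit quaternion [w, x, y, z].
In Python, from cell import env gives the robot as it stands.
- The arm moves only by the tool drive_tool, never from a script. Its argument "motion" is a list of rows, each a list of 7 numbers: the opening, from 0 (shut) to 1 (fully open), then the shift along the world's x, y, z in mm, then the turn, a rotation vector about the world's x, y, z in degrees. In form: [[claw, tx, ty, tz, rx, ry, rz], ...]. A call has 1 to 10 rows; each row is the pose to reach, as a shift and turn from the pose measured when the call began; what a row does not reach only later rows make up. A row lasts 1/12 s, in which the tool goes at most 41.7 mm and 7.16 degrees, less where a joint would pass 70% of its speed; a pose out of reach is approached as far as the arm can. A call with a gripper value outside its range is refused whole. The fingers move at their own pace and stop on an object; "grip_force" is the grip in N (left out, the last holds). Time passes only in rows, so rows that repeat a pose let the fingers close. It gives the time, the measured TCP pose, the force and the opening at its end, in the units of the state.
- env.get_state(): the state, without advancing time (a new reading comes with each control period).
- env.get_image(name): name is "scene" or "top" or "wrist"; returns the picture (400x640x3 uint8, red, green, blue); there is no depth.
- env.camera_info(name): a dict with "fx", "fy", "cx", "cy" (pixels), "dist_coeffs" ([k1, k2, p1, p2, k3] as OpenCV has them; the pictures are not rectified), "R" (3x3) and "t" (3): a world point X has camera coordinates R X + t; the wrist camera has in their place "tool_from_camera" (4x4, takes a point from camera to tool coordinates, whose origin is the TCP and whose axes are the tool frame's). Camera axes: x right, y down, z forward; pixel columns grow to the right and rows downward; lengths in m; the calibration is good to about 2 mm. A picture is of the moment at which its call begins: read the wrist's pose just before it. camera_info takes no time and is no camera call.
- env.hand_in(): hands the job in, once; it reports no verdict.
Trained networks look in the newest picture that a camera, given by its name, has taken for a name from the list of things; names that differ only in an ending like _2 or _b are one class to them, and where a whole thing is asked for, a point or a joint stands for the part that bears it (a point fixed in the world has none). Each returns a list of dicts, best first, with "score" (0 to 1); they miss things now and then, are a little off and sometimes report something else, mostly with a low value. They report only what shows in the picture. A call takes as long as a camera call.
- env.outline_of(camera, query): "mask" (400x640 bool, what is visible of it) and "extent" ([centre column, centre row, width, height] in pixels, round what is visible of it).
The state is a dict: "time_s": time; "qpos": joint angles; "joint_vel": joint speeds; "joint_efforts": joint torques, N m; "ee_pos": TCP position; "orientation": TCP orientation; "wrist_force": force on the tool from outside, world axes, zero at the start; "moment": the same for the moment, N m; "opening": finger opening in m.
Only numpy, scipy, OpenCV 4.12 (cv2) and the standard library are available. Lean on these libraries where they do the work, as an engineer would, in place of code of your own. Each camera call takes 0.05 s, during which the arm holds its last target.

### The job

Close up the grey distribution box by tightening the four red corner knobs of its clear cover by hand, clockwise and crosswise: after each knob take the one diagonally opposite. Go round twice so that the cover seats evenly: in the first round turn each knob only until it is snug, its rubber washer just bearing on the cover (about 0.1 N m, all four before any is made firm); in the second round, again crosswise, make each firm, about 0.35 N m, and no more, for the plastic cracks. Leave the cover lying straight, let go of the knobs, and do not shift the screwdriver, the breaker or the tape beside the box.

Things in the scene. Friction and masses are not known exactly. Their poses are not given: they have to be found in the camera images.
- enclosure: grey plastic distribution box lying on its back, fixed to the bench, 180 (x) x 240 (y) x 90 mm high, open at the top under the clear cover; breakers inside. Origin: centre of its underside, z up; its y axis is the long side.
- cover: loose clear plate 184 x 244 x 6 mm lying on the enclosure's rim (upper face 96 mm above the bench), located by a tongue with about 1.5 mm of play. Origin: centre of the plate's underside, z up. A corner cracks at about 70 N.
- knob_a: red wing knob, left corner nearer the robot of the cover, at (-72, +100) mm in the enclosure's x, y; opposite knob_c. Origin: on its axis, 3 mm under the red flange; z up, x along the wing to the end with a white mark. All knobs: wing 34 mm long (x), 12 thick, 8 to 34 mm above the origin, over a flange 30 mm across (3 to 8 mm) and a 34 mm washer. Origin always 98 mm above the bench.
- knob_b: red wing knob, right corner nearer the robot of the cover, at (-72, -100) mm in the enclosure's x, y; opposite knob_d. Origin: on its axis, 3 mm under the red flange; z up, x along the wing to the end with a white mark. All knobs: clockwise from above drives the washer down, 12 mm a turn. At first 0.15 to 0.85 rad are left until it meets the cover, unseen from the wing's direction.
- knob_c: red wing knob, right far corner of the cover, at (+72, -100) mm in the enclosure's x, y; opposite knob_a. Origin: on its axis, 3 mm under the red flange; z up, x along the wing to the end with a white mark. All knobs: 0.03 N m until the washer bears, then load grows about 36 N/rad and moment 0.007 to 0.0095 N m per N: 0.1 N m is about 8 N (snug: 4 to 22 N), 0.35 about 40 N (firm: 25 to 55 N).
- knob_d: red wing knob, left far corner of the cover, at (+72, +100) mm in the enclosure's x, y; opposite knob_b. Origin: on its axis, 3 mm under the red flange; z up, x along the wing to the end with a white mark. All knobs: the wing is soft, twists 0.5 rad per N m while held, springs back on release; a quick turn loses about 0.05 rad as it stops, so end it slowly and read the moment at rest.
- screwdriver: bystander: orange-handled screwdriver, 200 mm long, handle 26 mm thick, lying on the bench beside the enclosure's +y end, leave alone. Origin: under its middle, x towards the tip.
- breaker: bystander: loose white circuit breaker lying on its side, about 60 x 82 x 18 mm, by the enclosure's -y end, leave alone. Origin: centre of its underside.
- tape: bystander: yellow roll of tape lying flat, 60 mm across, 19 mm high, by the enclosure's -y end, leave alone. Origin: centre of its underside.

How it is judged:
By the outcome, as a careful person would: the job done as asked, in the order asked, and still so for the second after the job is handed in, with the robot touching nothing.
It also fails if it takes over 72 s, if anything falls off the work surface, if the arm or the gripper's body presses on something with over 40 N, if the wrist force passes 120 N, or if a joint passes its speed limit or range.

## Working session

There is one attempt and no reset: what is moved stays moved. The work goes in short steps, Python scripts to look and compute and a tool call to move; the robot and the scene stay as the last step left them, time stands still between calls to the robot, and variables do not carry over. Pictures are saved under pics/ and viewed, and the job is handed in when it is done.

Besides the shell and the picture viewer there is one more tool, called after "Call:" in YAML: its name, and indented under it one key for each argument. drive_tool: Moves the arm, as the interface text tells. Its arguments: {"type":"object","properties":{"motion":{"type":"array"},"grip_force":{"type":"number"}},"required":["motion"]}

```bash
ls -la; mkdir -p pics; cat > h.py <<'E'
from cell import env
import numpy as np, cv2
def save(img,name): cv2.imwrite('pics/'+name, cv2.cvtColor(img,cv2.COLOR_RGB2BGR))
E
python3 - <<'E'
from h import *
s=env.get_state()
for k,v in s.items(): print(k,np.round(v,4))
for c in ['scene','top','wrist']:
    save(env.get_image(c),f'{c}0.png'); print(c,env.camera_info(c))
print(env.get_state()['time_s'])
E
```

```text
total 12
drwxr-xr-x  3 agent agent 4096 Dec  6 19:18 .
drwxr-xr-x 23 root  root  4096 Dec  6 19:18 ..
drwxr-xr-x  2 agent agent 4096 Dec  6 19:18 pics
time_s 0.0
qpos [ 1.064   0.0533  1.6143  0.      1.476  -0.119 ]
joint_vel [ 0.0002  0.0016  0.0004 -0.      0.0009  0.0005]
joint_efforts [-8.00000e-04 -3.93673e+01 -3.70179e+01 -2.00000e-04  6.70000e-03
 -0.00000e+00]
ee_pos [0.236  0.578  0.2116]
orientation [-0.5867  0.5873  0.3936 -0.3949]
wrist_force [-0.1129  0.0621  0.3573]
moment [0.0206 0.0337 0.0137]
opening 0.0852
scene {'fx': 401.29703299045366, 'fy': 401.29703299045366, 'cx': 314.2534074421011, 'cy': 201.79958563945223, 'dist_coeffs': array([-0.097062,  0.      ,  0.      ,  0.      ,  0.      ]), 'R': array([[-0.62745481,  0.77861253, -0.00793661],
       [ 0.4761533 ,  0.37560944, -0.79510727],
       [-0.61609942, -0.50267292, -0.60641688]]), 't': array([ 0.34657899, -0.21333409,  1.14695335])}
top {'fx': 379.84922774267557, 'fy': 379.84922774267557, 'cx': 320.3617644058936, 'cy': 198.7829723681964, 'dist_coeffs': array([-0.06317927,  0.        ,  0.        ,  0.        ,  0.        ]), 'R': array([[-0.02239592, -0.99969287,  0.01061046],
       [-0.98964267,  0.020663  , -0.14205781],
       [ 0.14179493, -0.01368208, -0.98980149]]), 't': array([0.01462987, 0.58626251, 0.84101406])}
wrist {'fx': 302.6350601757879, 'fy': 302.6350601757879, 'cx': 323.808014484791, 'cy': 200.3829453399398, 'dist_coeffs': array([-0.05872507,  0.        ,  0.        ,  0.        ,  0.        ]), 'tool_from_camera': array([[ 9.99999947e-01, -2.10358154e-04, -2.48210191e-04,
         4.68317948e-04],
       [ 1.67116396e-04, -3.22470475e-01,  9.46579508e-01,
        -1.60928852e-01],
       [-2.79161176e-04, -9.46579499e-01, -3.22470423e-01,
         8.27083065e-02],
       [ 0.00000000e+00,  0.00000000e+00,  0.00000000e+00,
         1.00000000e+00]])}
0.15
```

View pics/scene0.png

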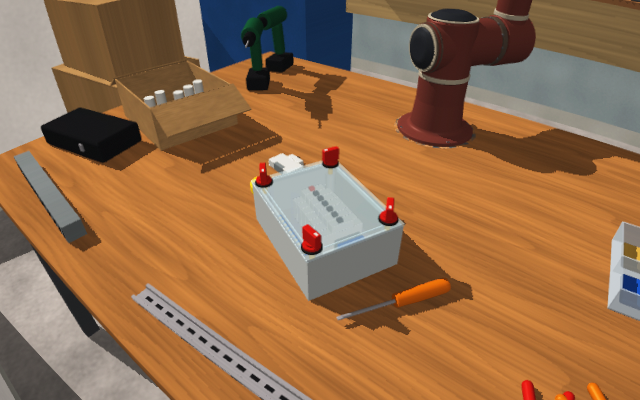

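View pics/top0.png

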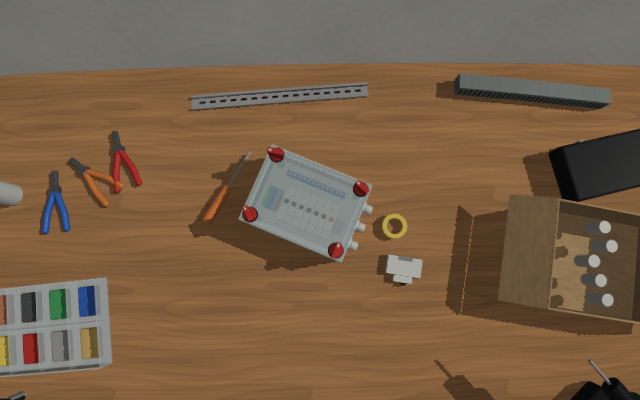

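View pics/wrist0.png

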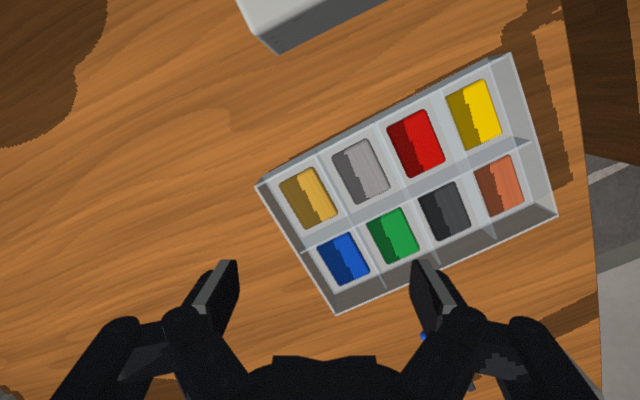

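```bash
cat >> h.py <<'E'
def ray(c,uv,pose=None):
    i=env.camera_info(c); K=np.array([[i['fx'],0,i['cx']],[0,i['fy'],i['cy']],[0,0,1]])
    p=cv2.undistortPoints(np.array(uv,float).reshape(-1,1,2),K,i['dist_coeffs']).reshape(-1,2)
    d=np.c_[p,np.ones(len(p))]
    if c=='wrist':
        from scipy.spatial.transform import Rotation as Ro
        pos,q=pose; R=Ro.from_quat(np.roll(q,-1)).as_matrix(); T=i['tool_from_camera']
        return pos+R@T[:3,3], d@(R@T[:3,:3]).T
    return -i['R'].T@i['t'], d@i['R']
def atz(c,uv,z,pose=None):
    o,d=ray(c,uv,pose); return o+d*((z-o[2])/d[:,2])[:,None]
def tri(rs):
    A=0;b=0
    for o,d in rs:
        d=d/np.linalg.norm(d);P=np.eye(3)-np.outer(d,d);A=A+P;b=b+P@o
    x=np.linalg.solve(A,b)
    return x,[np.linalg.norm((np.eye(3)-np.outer(d,d)/(d@d))@(x-o)) for o,d in rs]
E
python3 - <<'E'
from h import *
import pickle
R={}
for c in ['top','scene']:
    for q in ['knob_a','enclosure','cover']:
        r=env.outline_of(c,q); R[c,q]=r
        for x in r: print(c,q,round(x['score'],2),np.round(x['extent'],1))
pickle.dump(R,open('r0.pkl','wb'))
im=env.get_image('top'); save(cv2.resize(im[130:280,225:435],None,fx=3.8,fy=3.8,interpolation=cv2.INTER_CUBIC),'topz.png')
E
```

```text
top knob_a 0.57 [277.5 153.5  16.3  15.2]
top knob_a 0.56 [333.4 249.2  16.1  15.3]
top knob_a 0.53 [360.6 189.7  17.1  18.2]
top knob_a 0.49 [251.4 211.6  16.2  20.6]
top enclosure 0.57 [305.5 204.2 130.6 109.7]
top cover 0.93 [307.1 201.3 137.3 120.8]
scene knob_a 0.95 [311.2 238.6  21.   32.1]
scene knob_a 0.82 [328.6 157.4  21.9  19.7]
scene knob_a 0.63 [388.2 213.4  18.3  26.3]
scene knob_a 0.62 [264.4 174.7  20.1  23.4]
scene cover 0.95 [328.6 211.4 155.5 101.5]
```

View pics/topz.png

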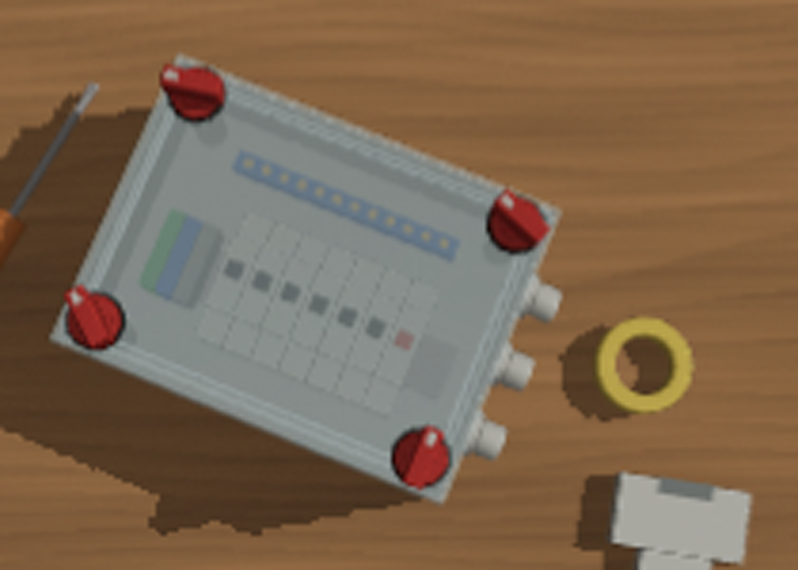

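```bash
python3 - <<'E'
from h import *
import pickle
R=pickle.load(open('r0.pkl','rb'))
im=cv2.imread('pics/top0.png')
def cen(m): ys,xs=np.nonzero(m); return np.array([xs.mean(),ys.mean()])
T=[cen(x['mask']) for x in R['top','knob_a']]; S=[cen(x['mask']) for x in R['scene','knob_a']]
tm={'d':0,'b':1,'c':2,'a':3}; sm={'d':0,'b':1,'a':2,'c':3}
P={}
for k in 'abcd':
    o1,d1=ray('top',T[tm[k]]);o2,d2=ray('scene',S[sm[k]])
    x,res=tri([(o1,d1[0]),(o2,d2[0])]);P[k]=x;print(k,np.round(T[tm[k]],1),np.round(x*1e3,1),np.round(np.array(res)*1e3,1), np.round(atz('top',T[tm[k]],.115)*1e3,1))
L=np.array([[-72,100],[-72,-100],[72,-100],[72,100]])/1e3
for W in (np.array([P[k][:2] for k in 'abcd']),np.array([atz('top',T[tm[k]],.115)[0,:2] for k in 'abcd'])):
    c=W.mean(0); H=L.T@(W-c); th=np.arctan2(H[0,1]-H[1,0],H[0,0]+H[1,1])
    Rm=np.array([[np.cos(th),-np.sin(th)],[np.sin(th),np.cos(th)]])
    F=L@Rm.T+c; print('c',c,'yaw',np.degrees(th),'\n',np.round(F*1e3,1),'res',np.round((W-F)*1e3,1).tolist())
# wing dir from marks in top zoom
z={'a':((95,320),(75,295)),'b':((420,457),(432,437)),'c':((518,222),(503,202)),'d':((195,92),(170,76))}
for k,(c0,m) in z.items():
    f=lambda p,zz:atz('top',[225+p[0]/3.8,130+p[1]/3.8],zz)[0]
    v=f(m,.132)-np.r_[P[k][:2],.132];print(k,'wing deg',np.degrees(np.arctan2(v[1],v[0])),np.linalg.norm(v[:2]))
s=env.get_state();print(s['qpos'],s['time_s'])
from scipy.spatial.transform import Rotation as Ro
print(Ro.from_quat(np.roll(s['orientation'],-1)).as_matrix().round(3))
E
```

```text
a [248.9 212.9] [549.  156.4 110.4] [0.7 0.7] [[548.9 155.  115. ]]
b [335.4 249.8] [467.4 -26.1 113. ] [0.1 0.1] [[467.5 -26.1 115. ]]
c [359.9 188.3] [598.5 -83.5 108.6] [0.8 0.8] [[596.9 -82.2 115. ]]
d [275.3 153.6] [678.7  98.  110.7] [1.1 1.1] [[676.9  98.4 115. ]]
c [0.57341689 0.03621285] yaw -23.954974704315504 
 [[548.2 156.8]
 [467.  -25.9]
 [598.6 -84.4]
 [679.8  98.4]] res [[0.8, -0.4], [0.4, -0.2], [-0.1, 0.9], [-1.1, -0.3]]
c [0.57253743 0.036298  ] yaw -23.901906183168208 
 [[547.2 156.9]
 [466.2 -26. ]
 [597.8 -84.3]
 [678.9  98.5]] res [[1.6, -1.9], [1.3, -0.1], [-0.9, 2.1], [-2.0, -0.1]]
a wing deg 24.955344502737404 0.01015536468786879
b wing deg -32.75205651556079 0.011366017360721839
c wing deg 51.73912623096427 0.010512425321016075
d wing deg 80.45770748071386 0.010510792335437088
[ 1.06397996e+00  5.27458723e-02  1.61291515e+00 -1.59179837e-05
  1.47601004e+00 -1.18973981e-01] 0.5
[[ 0.378 -0.    -0.926]
 [ 0.926 -0.     0.378]
 [-0.    -1.    -0.   ]]
```

Call:
drive_tool:
  motion:
    - [0.5,30,-53,20,0,0,0]
    - [0.5,55,-95,40,0,0,0]
    - [0.5,75,-130,60,0,0,0]
    - [0.5,95,-165,80,0,0,0]
    - [0.5,115,-200,90,0,0,0]
    - [0.5,135,-235,90,0,0,0]
    - [0.5,155,-270,90,0,0,0]
    - [0.5,175,-305,90,0,0,0]
    - [0.5,195,-340,90,0,0,0]
    - [0.5,215,-375,90,0,0,0]
  grip_force: 50

```text
time_s: 1.33
ee_pos: [0.4365, 0.2289, 0.3033]
orientation: [-0.587, 0.587, 0.395, -0.394]
wrist_force: [0.5, 1.3, -0.1]
opening: 0.0427
```

Call:
drive_tool:
  motion:
    - [0.5,21,-36,0,0,0,0]
    - [0.5,42,-72,0,0,0,0]
    - [0.5,62,-107,0,0,0,0]
    - [0.5,82,-142,0,0,0,0]
    - [0.5,100,-170,0,0,0,0]
    - [0.5,106,-181,0,0,0,0]
    - [0.5,106,-181,0,0,0,0]

```text
time_s: 1.92
ee_pos: [0.5433, 0.0455, 0.3029]
orientation: [-0.588, 0.588, 0.393, -0.393]
wrist_force: [-0.1, -0.1, -0.4]
opening: 0.0423
```

```bash
python3 - <<'E'
from h import *
import pickle
s=env.get_state(); im=env.get_image('wrist'); r=env.outline_of('wrist','knob_a')
pickle.dump((s,im,r),open('w1.pkl','wb')); save(im,'wrist1.png')
print(s['ee_pos'],s['joint_vel'].round(3),s['moment'],s['wrist_force'])
for x in r: print(round(x['score'],2),np.round(x['extent'],1))
E
```

```text
[0.54329499 0.04551122 0.30288475] [ 0.058 -0.028  0.022  0.028  0.018  0.029] [-0.00374647  0.04969898 -0.03592471] [-0.13899074 -0.09618918 -0.41266667]
0.9 [400.1 250.4  36.2  28.7]
0.8 [412.9 138.6  31.4  28.5]
0.67 [243.8 136.8  29.6  33.2]
0.64 [247.3 247.7  35.3  30.2]
```

View pics/wrist1.png

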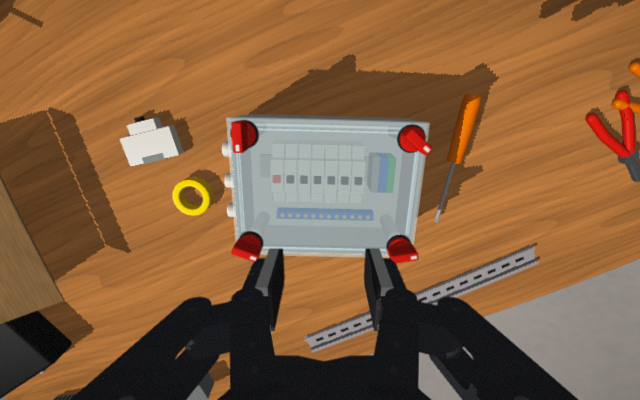

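```bash
cat > fit.py <<'E'
from h import *
from scipy.optimize import minimize
from scipy.spatial.transform import Rotation as Ro
SC=4
def proj(c,X,pose):
    i=env.camera_info(c);K=np.array([[i['fx'],0,i['cx']],[0,i['fy'],i['cy']],[0,0,1]])
    if c=='wrist':
        R=Ro.from_quat(np.roll(pose[1],-1)).as_matrix();T=i['tool_from_camera']
        Rc=(R@T[:3,:3]).T; t=-Rc@(pose[0]+R@T[:3,3])
    else: Rc,t=i['R'],i['t']
    return cv2.projectPoints(X,cv2.Rodrigues(Rc)[0],t,K,i['dist_coeffs'])[0].reshape(-1,2)
def model(x,y,th,z0=.098):
    c,s=np.cos(th),np.sin(th)
    box=np.array([[a*.017,b*.006,h] for a in(1,-1) for b in(1,-1) for h in(.008,.034)])
    a=np.linspace(0,2*np.pi,40)
    cyl=np.vstack([np.c_[.015*np.cos(a),.015*np.sin(a),0*a+h] for h in(.003,.008)])
    out=[]
    for P in(box,cyl):
        out.append(np.c_[x+c*P[:,0]-s*P[:,1],y+s*P[:,0]+c*P[:,1],z0+P[:,2]])
    return out
def fit(c,mask,pose,x0,y0,th0,n=9):
    ys,xs=np.nonzero(mask);u0,v0=xs.min()-12,ys.min()-12;w,h=xs.max()+13-u0,ys.max()+13-v0
    M=cv2.resize(mask[v0:v0+h,u0:u0+w].astype(np.float32),(w*SC,h*SC),interpolation=cv2.INTER_LINEAR)
    def cost(p):
        I=np.zeros((h*SC,w*SC),np.uint8)
        for P in model(x0+p[0]*1e-3,y0+p[1]*1e-3,p[2]*.1):
            q=(proj(c,P,pose)-[u0,v0]+.5)*SC-.5
            cv2.fillConvexPoly(I,cv2.convexHull(np.round(q*16).astype(np.int32)),1,shift=4)
        return np.abs(I-M).sum()/max(M.sum(),1)
    best=None
    for t in th0+np.linspace(-.5,.5,n):
        r=minimize(cost,[0,0,t*10],method='Nelder-Mead',options=dict(initial_simplex=[[0,0,t*10],[2,0,t*10],[0,2,t*10],[0,0,t*10+2]],xatol=.02,fatol=1e-4))
        if best is None or r.fun<best.fun: best=r
    return x0+best.x[0]*1e-3,y0+best.x[1]*1e-3,best.x[2]*.1,best.fun
G={'a':(.5482,.1568,25),'b':(.467,-.0259,-33),'c':(.5986,-.0844,52),'d':(.6798,.0984,80)}
E
python3 - <<'E'
from fit import *
import pickle
s,im,r=pickle.load(open('w1.pkl','rb')); pose=(s['ee_pos'],s['orientation'])
hsv=cv2.cvtColor(im,cv2.COLOR_RGB2HSV)
red=((hsv[...,0]<12)|(hsv[...,0]>168))&(hsv[...,1]>130)&(hsv[...,2]>40)
for k,(x,y,t) in G.items():
    uv=proj('wrist',np.array([[x,y,.12]]),pose)[0]
    j=min(range(len(r)),key=lambda i:np.hypot(*(np.array(r[i]['extent'][:2])-uv)))
    m=r[j]['mask']
    u,v=uv.astype(int); rr=np.zeros_like(red); rr[v-30:v+30,u-30:u+30]=red[v-30:v+30,u-30:u+30]
    out=[]
    for mm in (m,rr|m):
        f=fit('wrist',mm,pose,x,y,np.radians(t)); out.append([*np.round(np.array(f[:2])*1e3,1),round(np.degrees(f[2]),1),round(f[3],3)])
    print(k,uv.round(1),r[j]['extent'].round(1) if hasattr(r[j]['extent'],'round') else r[j]['extent'],out)
z=im[95:285,205:445]; save(cv2.resize(z,None,fx=3.1,fy=3.1,interpolation=cv2.INTER_CUBIC),'w1z.png')
E
```

```text
Traceback (most recent call last):
  File "fit.py", line 32, in fit
    r=minimize(cost,[0,0,t*10],method='Nelder-Mead',options=dict(initial_simplex=[[0,0,t*10],[2,0,t*10],[0,2,t*10],[0,0,t*10+2]],xatol=.02,fatol=1e-4))
  File "fit.py", line 27, in cost
    q=(proj(c,P,pose)-[u0,v0]+.5)*SC-.5
       ~~~~^^^^^^^^^^
  File "fit.py", line 6, in proj
    i=env.camera_info(c);K=np.array([[i['fx'],0,i['cx']],[0,i['fy'],i['cy']],[0,0,1]])
ValueError: time passes only in moves, steps and waits
```

```bash
sed -i "s/i=env.camera_info(c)/i=ci(c)/" h.py fit.py; cat >> h.py <<'E'
_C={}
def ci(c):
    if c not in _C: _C[c]=env.camera_info(c)
    return _C[c]
E
cat > dofit.py <<'E'
from fit import *
import pickle,sys
s,im,r=pickle.load(open('w1.pkl','rb')); pose=(s['ee_pos'],s['orientation'])
hsv=cv2.cvtColor(im,cv2.COLOR_RGB2HSV)
red=((hsv[...,0]<12)|(hsv[...,0]>168))&(hsv[...,1]>130)&(hsv[...,2]>40)
for k,(x,y,t) in G.items():
    uv=proj('wrist',np.array([[x,y,.12]]),pose)[0]
    j=min(range(len(r)),key=lambda i:np.hypot(*(np.array(r[i]['extent'][:2])-uv)))
    m=r[j]['mask']
    u,v=uv.astype(int); rr=np.zeros_like(red); rr[v-30:v+30,u-30:u+30]=red[v-30:v+30,u-30:u+30]
    out=[]
    for mm in (m,rr|m):
        f=fit('wrist',mm,pose,x,y,np.radians(t)); out.append([*np.round(np.array(f[:2])*1e3,1),round(np.degrees(f[2]),1),round(f[3],3)])
    print(k,uv.round(1),np.round(r[j]['extent'],1),out)
z=im[95:285,205:445]; save(cv2.resize(z,None,fx=3.1,fy=3.1,interpolation=cv2.INTER_CUBIC),'w1z.png')
E
python3 dofit.py
```

```text
a [415.9 139.7] [412.9 138.6  31.4  28.5] [[np.float64(548.1), np.float64(155.0), np.float64(32.2), np.float64(0.101)], [np.float64(548.5), np.float64(155.5), np.float64(31.4), np.float64(0.091)]]
b [238.9 135. ] [243.8 136.8  29.6  33.2] [[np.float64(468.3), np.float64(-24.6), np.float64(-22.7), np.float64(0.125)], [np.float64(468.4), np.float64(-24.5), np.float64(-25.0), np.float64(0.119)]]
c [246.  249.4] [247.3 247.7  35.3  30.2] [[np.float64(598.9), np.float64(-81.5), np.float64(44.4), np.float64(0.126)], [np.float64(598.9), np.float64(-82.6), np.float64(49.7), np.float64(0.131)]]
d [402.1 253. ] [400.1 250.4  36.2  28.7] [[np.float64(677.7), np.float64(98.3), np.float64(70.8), np.float64(0.101)], [np.float64(677.7), np.float64(98.4), np.float64(67.2), np.float64(0.115)]]
```

View pics/w1z.png

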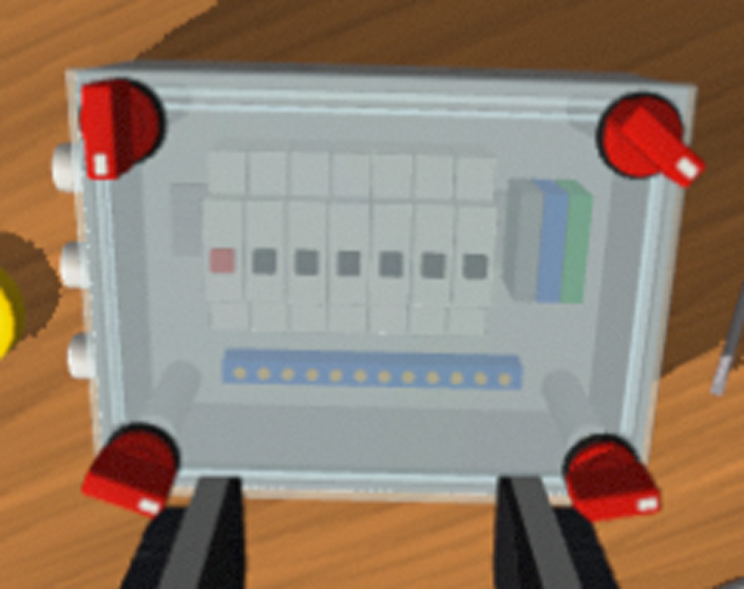

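Call:
drive_tool:
  motion:
    - [0.5,1,15,-5,0,0,7]
    - [0.5,2,31,-15,0,0,14]
    - [0.5,3,47,-30,0,0,21]
    - [0.5,4,63,-45,0,0,28]
    - [0.5,5,79,-60,0,0,35]
    - [0.5,5,95,-80,0,0,42]
    - [0.5,5,107,-95,0,0,48]
    - [0.5,5,112,-103,0,0,54]
    - [0.5,5,112,-103,0,0,54]

```text
time_s: 2.77
ee_pos: [0.5446, 0.1628, 0.1975]
orientation: [0.344, -0.34, -0.618, 0.619]
wrist_force: [-1.1, -0.3, 0.3]
opening: 0.0426
```

```bash
cat > look.py <<'E'
from fit import *
import pickle,sys
k,name,th=sys.argv[1],sys.argv[2],float(sys.argv[3])
G={'a':(.5481,.1571),'b':(.4669,-.0256),'c':(.5985,-.0841),'d':(.6797,.0987)}
s=env.get_state(); im=env.get_image('wrist'); pose=(s['ee_pos'],s['orientation']); save(im,name)
R=Ro.from_quat(np.roll(s['orientation'],-1)).as_matrix()
yaw=np.degrees(np.arctan2(R[1,0],R[0,0]))
print('t',s['time_s'],'tcp',(s['ee_pos']*1e3).round(1),'yaw',yaw.round(2),'tooly',R[:,1].round(4),'M',s['moment'].round(3),'F',s['wrist_force'].round(2),'q6',s['qpos'][5].round(2),'vel',np.abs(s['joint_vel']).max().round(3),'open',s['opening'])
x,y=G[k]
hsv=cv2.cvtColor(im,cv2.COLOR_RGB2HSV)
red=((hsv[...,0]<12)|(hsv[...,0]>168))&(hsv[...,1]>130)&(hsv[...,2]>40)
uv=proj('wrist',np.array([[x,y,.12]]),pose)[0];u,v=uv.astype(int)
m=np.zeros_like(red);m[max(v-70,0):v+70,max(u-70,0):u+70]=red[max(v-70,0):v+70,max(u-70,0):u+70]
m=cv2.morphologyEx(m.astype(np.uint8),cv2.MORPH_CLOSE,np.ones((13,13),np.uint8))>0
f=fit('wrist',m,pose,x,y,np.radians(th))
print('fit',np.round(np.array(f[:2])*1e3,1),'deg',round(np.degrees(f[2]),1),'cost',round(f[3],3))
v=im.copy()
for P in model(*f[:3]):
    h=cv2.convexHull(proj('wrist',P,pose).astype(np.int32)); cv2.polylines(v,[h],True,(0,255,0),1)
save(v,name)
E
python3 look.py a wa1.png 31.5
```

```text
t 2.7667 tcp [544.6 162.8 197.5] yaw 122.11 tooly [-0.0052  0.0015 -1.    ] M [ 0.009 -0.018  0.039] F [-1.14 -0.29  0.28] q6 -1.97 vel 0.126 open 0.042648554863537975
fit [549.  156.4] deg 28.2 cost 0.062
```

View pics/wa1.png

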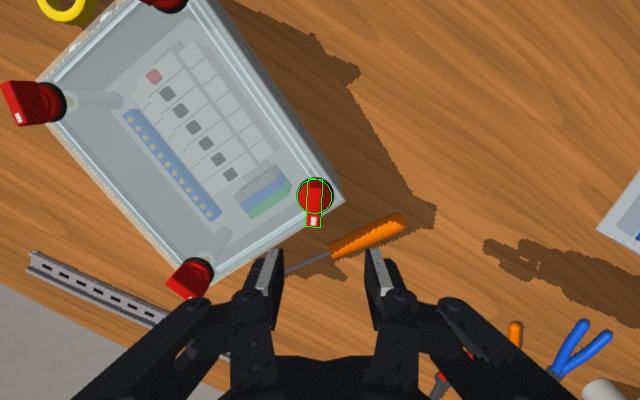

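Call:
drive_tool:
  motion:
    - [0.5,4,-6,-15,0,0,-4]
    - [0.5,4,-6,-35,0,0,-4]
    - [0.5,4,-6,-55,0,0,-4]
    - [0.5,4,-6,-70,0,0,-4]
    - [0.4,4,-6,-77,0,0,-4]
    - [0.3,4,-6,-77,0,0,-4]
    - [0.3,4,-6,-77,0,0,-4]

```text
time_s: 3.4
ee_pos: [0.55, 0.1562, 0.1233]
orientation: [-0.366, 0.365, 0.606, -0.605]
wrist_force: [-0.4, -0.2, -0.2]
opening: 0.0258
```

```bash
cat > st.py <<'E'
from h import *
from scipy.spatial.transform import Rotation as Ro
s=env.get_state()
R=Ro.from_quat(np.roll(s['orientation'],-1)).as_matrix()
print('t',round(s['time_s'],2),'tcp',(s['ee_pos']*1e3).round(1),'yaw',np.degrees(np.arctan2(R[1,0],R[0,0])).round(2),'ty',R[:2,1].round(4),'M',s['moment'].round(3),'F',s['wrist_force'].round(1),'q6',s['qpos'][5].round(2),'vel',np.abs(s['joint_vel']).max().round(3),'open',s['opening'].round(4))
E
python3 st.py; python3 look.py a wa2.png 28 
```

```text
t 3.4 tcp [550.  156.2 123.3] yaw 117.79 tooly [-0.0014  0.0017 -1.    ] M [ 0.028  0.05  -0.047] F [-0.38 -0.23 -0.18] q6 -1.91 vel 0.022 open 0.025846062521129864
fit [549.  156.6] deg 27.8 cost 0.117Traceback (most recent call last):
  File "st.py", line 5, in <module>
    print('t',round(s['time_s'],2),'tcp',(s['ee_pos']*1e3).round(1),'yaw',np.degrees(np.arctan2(R[1,0],R[0,0])).round(2),'ty',R[:2,1].round(4),'M',s['moment'].round(3),'F',s['wrist_force'].round(1),'q6',s['qpos'][5].round(2),'vel',np.abs(s['joint_vel']).max().round(3),'open',s['opening'].round(4))
                                                                                                                                                                                                                                                                                    ^^^^^^^^^^^^^^^^^^
AttributeError: 'float' object has no attribute 'round'
```

View pics/wa2.png

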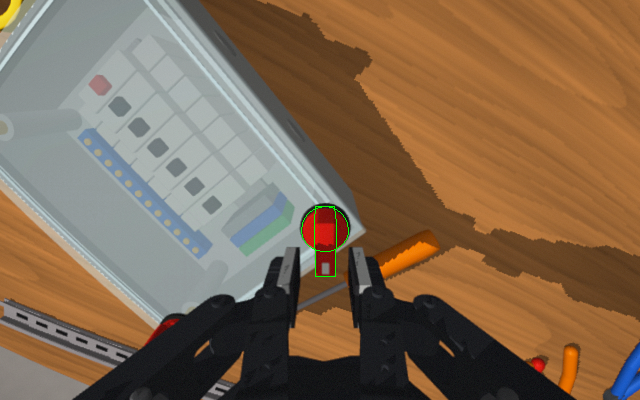

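```bash
cat > st.py <<'E'
from h import *
import sys
from scipy.spatial.transform import Rotation as Ro
n=int(sys.argv[1]) if len(sys.argv)>1 else 4
Ms=[];Fs=[]
for i in range(n):
    s=env.get_state();Ms.append(s['moment']);Fs.append(s['wrist_force'])
    if i<n-1: env.get_image('wrist')
R=Ro.from_quat(np.roll(s['orientation'],-1)).as_matrix()
Ms=np.array(Ms)
print('t',round(s['time_s'],2),'tcp',(s['ee_pos']*1e3).round(1),'yaw',np.degrees(np.arctan2(R[1,0],R[0,0])).round(2),'ty',R[:2,1].round(4),'Mz',Ms[:,2].mean().round(4),Ms[:,2].round(3),'Mxy',Ms[:,:2].mean(0).round(3),'F',np.mean(Fs,0).round(1),'q6',s['qpos'][5].round(3),'vel',np.abs(s['joint_vel']).max().round(3),'open',round(float(s['opening']),4))
E
python3 st.py 4
```

```text
t 3.6 tcp [550.6 156.2 123.9] yaw 117.82 ty [0.0001 0.0019] Mz -0.0118 [-0.006 -0.038 -0.023  0.02 ] Mxy [ 0.001 -0.008] F [-0.  -0.   0.4] q6 -1.911 vel 0.004 open 0.0255
```

Call:
drive_tool:
  motion:
    - [0.2,0,0,-3,0,0,0]
    - [0,0,0,-3,0,0,0]
    - [0,0,0,-3,0,0,0]
    - [0,0,0,-3,0,0,0]
    - [0,0,0,-3,0,0,0]
  grip_force: 50

```text
time_s: 4.02
ee_pos: [0.5506, 0.1562, 0.1209]
orientation: [-0.365, 0.365, 0.606, -0.605]
wrist_force: [-0.4, 0.4, -0.2]
opening: 0.0001
```

```bash
python3 st.py 5
```

```text
t 4.22 tcp [550.6 156.2 120.8] yaw 117.82 ty [-0.      0.0019] Mz 0.0061 [ 0.011  0.025  0.006 -0.004 -0.007] Mxy [-0.009  0.   ] F [-0.2 -0.1 -0.1] q6 -1.911 vel 0.002 open 0.0001
```

```bash
python3 - <<'E'
from h import *
save(env.get_image('wrist'),'wa3.png')
im=env.get_image('scene'); save(cv2.resize(im[100:300,230:470],None,fx=3,fy=3),'sa3.png')
E
```

```text
(no output)
```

View pics/wa3.png

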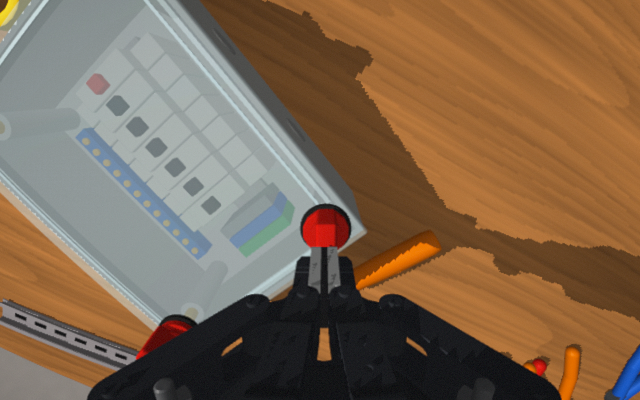

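View pics/sa3.png

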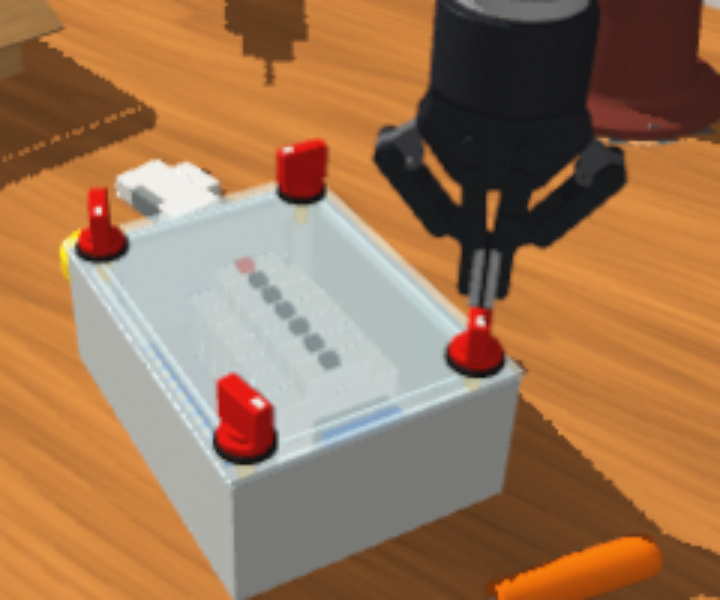

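```bash
python3 - <<'E'
from fit import *
s=env.get_state();pose=(s['ee_pos'],s['orientation'])
R=Ro.from_quat(np.roll(pose[1],-1)).as_matrix()
T=ci('wrist')['tool_from_camera'];print(R.round(3))
print('cam world',pose[0]+R@T[:3,3])
for y in(-.04,-.02,-.008,0,.011,.03):
    P=pose[0]+R@np.array([0,y,0]); print(y,P.round(4),proj('wrist',P[None],pose).round(1), proj('scene',P[None],None).round(1))
for z in (.132,.106):
    P=np.array([[.549,.1566,z]]);print(proj('wrist',P,pose),proj('scene',P,None))
E
```

```text
[[-0.467  0.    -0.884]
 [ 0.884  0.002 -0.467]
 [ 0.002 -1.    -0.001]]
cam world [0.47763314 0.1172725  0.281756  ]
-0.04 [0.5506 0.1561 0.1609] [[324.  283.9]] [[391.1 188.8]]
-0.02 [0.5506 0.1562 0.1409] [[324. 262.]] [[389.8 199. ]]
-0.008 [0.5506 0.1562 0.1289] [[324.  251.2]] [[389.  204.9]]
0 [0.5506 0.1562 0.1209] [[323.9 244.7]] [[388.5 208.7]]
0.011 [0.5506 0.1562 0.1099] [[323.9 236.6]] [[387.8 213.9]]
0.03 [0.5506 0.1563 0.0909] [[323.9 224.5]] [[386.7 222.7]]
[[325.96304865 251.87997314]] [[389.92655044 202.99344926]]
[[325.60815018 232.14905919]] [[388.26126507 215.38406647]]
```

Call:
drive_tool:
  motion:
    - [0.35,0,0,5,0,0,0]
    - [0.35,0,0,5,0,0,0]
    - [0.35,-1,0,3,0,0,0]
    - [0.35,-1,0,-4,0,0,0]
    - [0.35,-1,0,-11,0,0,0]
    - [0.35,-1,0,-14,0,0,0]
    - [0.35,-1,0,-14,0,0,0]

```text
time_s: 4.9
ee_pos: [0.5483, 0.156, 0.1048]
orientation: [0.366, -0.364, -0.605, 0.606]
wrist_force: [-0.1, 0.3, 0.0]
opening: 0.03
```

```bash
python3 - <<'E'
from h import *
s=env.get_state();print(s['ee_pos'],s['wrist_force'],s['opening'])
a=env.get_image('wrist')[150:310,220:430]
im=env.get_image('scene')[140:260,330:450]
save(np.vstack([cv2.resize(a,(500,380)),cv2.resize(im,(500,500))])[:,:],'wa4.png')
E
```

```text
[0.54829724 0.15602014 0.10482082] [-0.10372793  0.30618244  0.02666074] 0.030003874638396308
```

View pics/wa4.png

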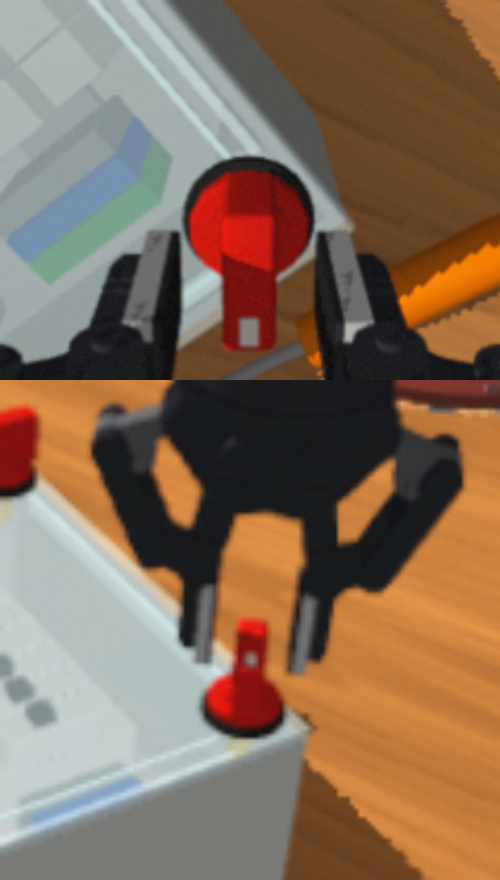

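Call:
drive_tool:
  motion:
    - [0.3,1,0,-4,0,0,0]
    - [0.2,1,0,-7,0,0,0]
    - [0,1,0,-7,0,0,0]
    - [0,1,0,-7,0,0,0]
    - [0,1,0,-7,0,0,0]
    - [0,1,0,-7,0,0,0]
  grip_force: 50

```text
time_s: 5.5
ee_pos: [0.5497, 0.1567, 0.0987]
orientation: [-0.366, 0.364, 0.606, -0.605]
wrist_force: [-0.5, 3.9, -1.8]
opening: 0.0109
```

```bash
python3 st.py 4; python3 - <<'E'
from h import *
a=env.get_image('wrist')[150:310,220:430]
im=env.get_image('scene')[140:260,330:450]
save(np.vstack([cv2.resize(a,(500,380)),cv2.resize(im,(500,500))])[:,:],'wa5.png')
E
```

```text
t 5.65 tcp [549.7 156.7  98.8] yaw 117.82 ty [-0.002   0.0028] Mz 0.0001 [ 0.018 -0.017  0.027 -0.028] Mxy [0.753 0.102] F [-0.8  5.  -2.6] q6 -1.911 vel 0.002 open 0.0106
```

View pics/wa5.png

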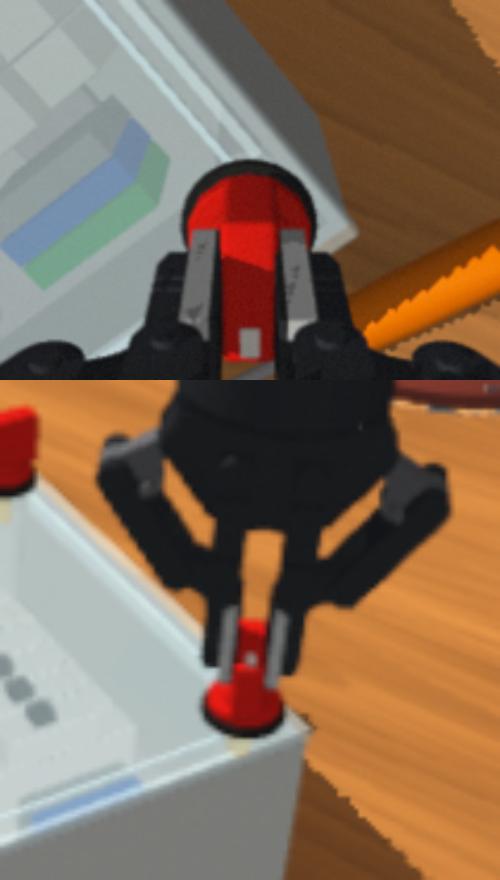

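Call:
drive_tool:
  motion:
    - [0,0,0,0,0,0,-5]
    - [0,0,0,0,0,0,-10]
    - [0,0,0,0,0,0,-13]
    - [0,0,0,0,0,0,-15]
    - [0,0,0,0,0,0,-15]

```text
time_s: 6.17
ee_pos: [0.5498, 0.1565, 0.0987]
orientation: [-0.442, 0.44, 0.553, -0.552]
wrist_force: [0.3, 2.9, -1.8]
opening: 0.0111
```

```bash
python3 st.py 4
```

```text
t 6.32 tcp [549.8 156.5  98.7] yaw 102.87 ty [-0.0011  0.003 ] Mz -0.0069 [-0.008 -0.009 -0.006 -0.004] Mxy [0.387 0.042] F [ 0.4  3.  -2.3] q6 -1.651 vel 0.002 open 0.0105
```

Call:
drive_tool:
  motion:
    - [0,0,0,0,0,0,-5]
    - [0,0,0,0,0,0,-10]
    - [0,0,0,0,0,0,-13]
    - [0,0,0,0,0,0,-15]
    - [0,0,0,0,0,0,-15]

```text
time_s: 6.73
ee_pos: [0.5498, 0.1563, 0.0987]
orientation: [0.51, -0.508, -0.491, 0.49]
wrist_force: [-0.2, 1.9, -2.4]
opening: 0.0107
```

```bash
python3 st.py 4
```

```text
t 6.88 tcp [549.8 156.3  98.7] yaw 87.93 ty [-0.0003  0.0027] Mz 0.005 [ 0.025 -0.012 -0.015  0.022] Mxy [0.272 0.05 ] F [-0.4  2.3 -2.1] q6 -1.39 vel 0.006 open 0.0106
```

Call:
drive_tool:
  motion:
    - [0,0,0,0,0,0,-5]
    - [0,0,0,0,0,0,-9]
    - [0,0,0,0,0,0,-11]
    - [0,0,0,0,0,0,-12]
    - [0,0,0,0,0,0,-12]

```text
time_s: 7.3
ee_pos: [0.5498, 0.1562, 0.0987]
orientation: [0.558, -0.557, -0.436, 0.435]
wrist_force: [-0.6, 1.8, -2.1]
opening: 0.0111
```

```bash
python3 st.py 4
```

```text
t 7.45 tcp [549.8 156.1  98.7] yaw 75.98 ty [0.0001 0.0023] Mz 0.0588 [0.07  0.081 0.05  0.034] Mxy [0.149 0.148] F [-1.1  1.8 -1.7] q6 -1.181 vel 0.003 open 0.0106
```

Call:
drive_tool:
  motion:
    - [0,0,0,0,0,0,-4]
    - [0,0,0,0,0,0,-7]
    - [0,0,0,0,0,0,-9]
    - [0,0,0,0,0,0,-9]

```text
time_s: 7.78
ee_pos: [0.5497, 0.156, 0.0988]
orientation: [0.59, -0.589, -0.391, 0.39]
wrist_force: [-0.9, 1.6, -1.1]
opening: 0.0105
```

```bash
python3 st.py 5
```

```text
t 7.98 tcp [549.7 156.1  98.8] yaw 67.03 ty [0.0003 0.0021] Mz 0.1059 [0.105 0.146 0.109 0.084 0.085] Mxy [0.09  0.213] F [-1.1  1.  -1.2] q6 -1.025 vel 0.004 open 0.0108
```

Call:
drive_tool:
  motion:
    - [0.35,0,0,0,0,0,0]
    - [0.35,0,0,0,0,0,0]
    - [0.4,0,0,15,0,0,0]
    - [0.4,0,0,45,0,0,0]
    - [0.4,5,-25,70,0,0,7]
    - [0.4,12,-60,80,0,0,14]
    - [0.4,20,-95,80,0,0,21]
    - [0.4,28,-130,80,0,0,28]
    - [0.4,35,-165,80,0,0,35]
    - [0.4,42,-200,80,0,0,42]

```text
time_s: 8.82
ee_pos: [0.5924, -0.0461, 0.1798]
orientation: [-0.409, 0.409, 0.578, -0.577]
wrist_force: [0.5, 0.0, 0.1]
opening: 0.034
```

```bash
python3 st.py 1
```

```text
t 8.82 tcp [592.4 -46.1 179.8] yaw 109.39 ty [0.0011 0.0008] Mz -0.0491 [-0.049] Mxy [ 0.058 -0.027] F [0.5 0.  0.1] q6 -2.113 vel 2.123 open 0.034
```

Call:
drive_tool:
  motion:
    - [0.4,4,-20,0,0,0,7]
    - [0.4,6,-33,0,0,0,14]
    - [0.4,7,-37,-2,0,0,21]
    - [0.4,7,-37,-5,0,0,26]
    - [0.4,7,-37,-5,0,0,28]
    - [0.4,7,-37,-5,0,0,28]

```text
time_s: 9.32
ee_pos: [0.5997, -0.0837, 0.1751]
orientation: [-0.257, 0.257, 0.659, -0.658]
wrist_force: [0.1, 0.0, 0.8]
opening: 0.0344
```

```bash
sed -i "s/^G=.*/G={'a':(.5498,.1561),'b':(.4675,-.0256),'c':(.5987,-.0835),'d':(.6797,.0987)}/" look.py; python3 look.py c wc1.png 47
```

```text
t 9.3167 tcp [599.7 -83.7 175.1] yaw 137.38 tooly [ 1.2e-03  7.0e-04 -1.0e+00] M [-0.034  0.05  -0.047] F [0.08 0.03 0.78] q6 -2.66 vel 0.054 open 0.034358282435771256
fit [599.8 -85.1] deg 46.8 cost 0.068
```

View pics/wc1.png

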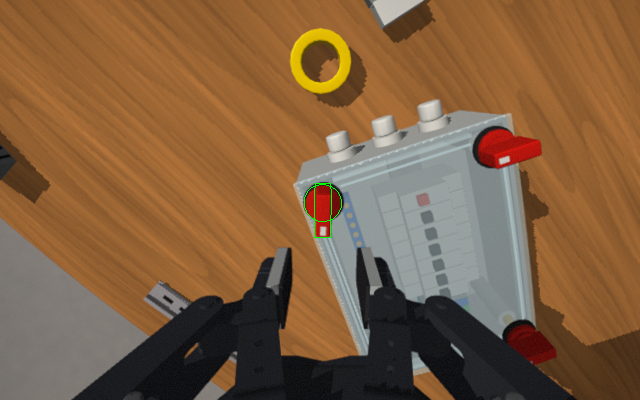

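Call:
drive_tool:
  motion:
    - [0.4,0,-1,-15,0,0,-0.5]
    - [0.4,0,-1,-40,0,0,-0.5]
    - [0.35,0,-1,-62,0,0,-0.5]
    - [0.3,0,-1,-74,0,0,-0.5]
    - [0.2,0,-1,-76,0,0,-0.5]
    - [0,0,-1,-76,0,0,-0.5]
    - [0,0,-1,-76,0,0,-0.5]
    - [0,0,-1,-76,0,0,-0.5]
    - [0,0,-1,-76,0,0,-0.5]

```text
time_s: 10.12
ee_pos: [0.5991, -0.0847, 0.0976]
orientation: [-0.26, 0.26, 0.658, -0.657]
wrist_force: [4.9, -3.1, -17.2]
opening: 0.0105
```

```bash
python3 st.py 3
```

```text
t 10.22 tcp [599.1 -84.7  97.6] yaw 136.8 ty [0.0002 0.0004] Mz -0.0631 [-0.072 -0.061 -0.057] Mxy [-0.438 -0.664] F [  5.   -2.8 -16.7] q6 -2.651 vel 0.001 open 0.0105
```

Call:
drive_tool:
  motion:
    - [0,0,0,0,0,0,-5]
    - [0,0,0,0,0,0,-10]
    - [0,0,0,0,0,0,-13]
    - [0,0,0,0,0,0,-15]
    - [0,0,0,0,0,0,-15]

```text
time_s: 10.63
ee_pos: [0.5991, -0.0846, 0.0975]
orientation: [-0.344, 0.344, 0.618, -0.617]
wrist_force: [2.7, -2.2, -11.6]
opening: 0.0106
```

```bash
python3 st.py 4
```

```text
t 10.78 tcp [599.1 -84.6  97.5] yaw 121.84 ty [0.0005 0.0005] Mz 0.0121 [ 0.034  0.039 -0.023 -0.002] Mxy [-0.161 -0.449] F [  2.9  -1.9 -12. ] q6 -2.39 vel 0.001 open 0.0108
```

Call:
drive_tool:
  motion:
    - [0,0,0,0,0,0,-5]
    - [0,0,0,0,0,0,-9]
    - [0,0,0,0,0,0,-11]
    - [0,0,0,0,0,0,-12]
    - [0,0,0,0,0,0,-12]

```text
time_s: 11.2
ee_pos: [0.5991, -0.0845, 0.0975]
orientation: [-0.406, 0.406, 0.579, -0.578]
wrist_force: [3.8, -1.5, -11.5]
opening: 0.0106
```

```bash
python3 st.py 4
```

```text
t 11.35 tcp [599.2 -84.6  97.5] yaw 109.89 ty [0.0006 0.0005] Mz 0.0167 [0.012 0.028 0.009 0.017] Mxy [-0.101 -0.489] F [  3.2  -1.3 -11.5] q6 -2.182 vel 0.003 open 0.0105
```

Call:
drive_tool:
  motion:
    - [0,0,0,0,0,0,-5]
    - [0,0,0,0,0,0,-9]
    - [0,0,0,0,0,0,-11]
    - [0,0,0,0,0,0,-12]
    - [0,0,0,0,0,0,-12]

```text
time_s: 11.77
ee_pos: [0.5992, -0.0845, 0.0975]
orientation: [-0.464, 0.464, 0.534, -0.533]
wrist_force: [2.9, -1.0, -10.6]
opening: 0.0109
```

```bash
python3 st.py 4
```

```text
t 11.92 tcp [599.2 -84.5  97.6] yaw 97.93 ty [0.0008 0.0005] Mz 0.0714 [0.099 0.094 0.07  0.022] Mxy [-0.032 -0.521] F [  2.7  -0.9 -11.1] q6 -1.973 vel 0.003 open 0.0111
```

Call:
drive_tool:
  motion:
    - [0,0,0,0,0,0,-4]
    - [0,0,0,0,0,0,-6]
    - [0,0,0,0,0,0,-6]

```text
time_s: 12.17
ee_pos: [0.5992, -0.0845, 0.0976]
orientation: [-0.491, 0.492, 0.509, -0.508]
wrist_force: [3.2, -0.8, -11.3]
opening: 0.0103
```

```bash
python3 st.py 6
```

```text
t 12.42 tcp [599.2 -84.5  97.6] yaw 91.97 ty [0.0009 0.0005] Mz 0.0737 [0.095 0.053 0.064 0.101 0.076 0.054] Mxy [-0.    -0.502] F [  3.   -1.2 -11.7] q6 -1.869 vel 0.003 open 0.0106
```

Call:
drive_tool:
  motion:
    - [0,0,0,0,0,0,-4]
    - [0,0,0,0,0,0,-6]
    - [0,0,0,0,0,0,-6]

```text
time_s: 12.67
ee_pos: [0.5992, -0.0844, 0.0976]
orientation: [-0.517, 0.517, 0.482, -0.482]
wrist_force: [2.9, -1.8, -11.8]
opening: 0.0109
```

```bash
python3 st.py 6
```

```text
t 12.92 tcp [599.2 -84.5  97.6] yaw 86.01 ty [0.001  0.0004] Mz 0.0989 [0.123 0.075 0.099 0.098 0.095 0.103] Mxy [-0.014 -0.539] F [  2.9  -1.1 -11.4] q6 -1.765 vel 0.003 open 0.0105
```

Call:
drive_tool:
  motion:
    - [0.35,0,0,0,0,0,0]
    - [0.35,0,0,0,0,0,0]
    - [0.4,0,0,15,0,0,0]
    - [0.4,0,0,45,0,0,0]
    - [0.4,-20,9,70,0,0,-5]
    - [0.4,-50,22,78,0,0,-10]
    - [0.4,-80,35,78,0,0,-15]
    - [0.4,-110,49,78,0,0,-19]
    - [0.4,-128,57,78,0,0,-20]
    - [0.4,-131,58,78,0,0,-20]

```text
time_s: 13.75
ee_pos: [0.467, -0.0254, 0.178]
orientation: [-0.592, 0.594, 0.387, -0.384]
wrist_force: [0.7, -0.7, -0.8]
opening: 0.0343
```

Call:
drive_tool:
  motion:
    - [0.4,0,0,0,0,0,0]

```text
time_s: 13.83
ee_pos: [0.4674, -0.0253, 0.18]
orientation: [-0.591, 0.595, 0.388, -0.384]
wrist_force: [0.6, 0.5, -0.3]
opening: 0.0344
```

```bash
sed -i "s/^G=.*/G={'a':(.5498,.1561),'b':(.4681,-.0263),'c':(.5992,-.0845),'d':(.6809,.0980)}/" look.py; python3 look.py b wb1.png -24
```

```text
t 13.8333 tcp [467.4 -25.3 180. ] yaw 66.13 tooly [ 0.008  -0.0013 -1.    ] M [-0.034 -0.016  0.   ] F [ 0.58  0.51 -0.27] q6 -1.37 vel 0.057 open 0.034394442112484554
fit [467.9 -25.9] deg -23.8 cost 0.08
```

View pics/wb1.png

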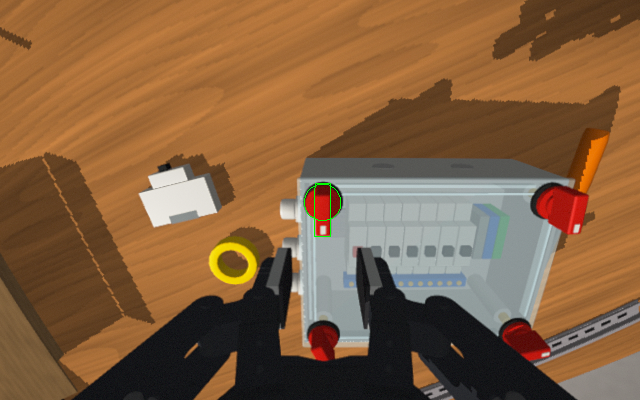

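Knob b fits at (467.9, −25.9), wing −23.8°, matched to the jaws. Descend and grip.

Call:
drive_tool:
  motion:
    - [0.4,1,-1,-15,0,0,0]
    - [0.4,1,-1,-40,0,0,0]
    - [0.35,1,-1,-65,0,0,0]
    - [0.3,1,-1,-79,0,0,0]
    - [0.2,1,-1,-81,0,0,0]
    - [0,1,-1,-81,0,0,0]
    - [0,1,-1,-81,0,0,0]
    - [0,1,-1,-81,0,0,0]

```text
time_s: 14.55
ee_pos: [0.4687, -0.0267, 0.0984]
orientation: [-0.591, 0.595, 0.388, -0.384]
wrist_force: [2.6, -1.9, -15.3]
opening: 0.0106
```

```bash
python3 st.py 3
```

```text
t 14.65 tcp [468.7 -26.7  98.5] yaw 66.11 ty [ 0.008  -0.0017] Mz 0.0036 [ 0.058 -0.022 -0.026] Mxy [-0.332 -0.509] F [  3.1  -1.6 -16.8] q6 -1.37 vel 0.003 open 0.0105
```

Call:
drive_tool:
  motion:
    - [0,0,0,0,0,0,-5]
    - [0,0,0,0,0,0,-10]
    - [0,0,0,0,0,0,-13]
    - [0,0,0,0,0,0,-15]
    - [0,0,0,0,0,0,-15]

```text
time_s: 15.07
ee_pos: [0.4686, -0.0269, 0.0984]
orientation: [-0.635, 0.64, 0.307, -0.303]
wrist_force: [2.7, -2.2, -13.8]
opening: 0.0106
```

```bash
python3 st.py 5
```

```text
t 15.27 tcp [468.6 -26.9  98.5] yaw 51.15 ty [ 0.0072 -0.0042] Mz 0.0307 [0.075 0.016 0.014 0.02  0.03 ] Mxy [-0.365 -0.307] F [  2.3  -2.1 -13.4] q6 -1.106 vel 0.002 open 0.0108
```

Call:
drive_tool:
  motion:
    - [0,0,0,0,0,0,-5]
    - [0,0,0,0,0,0,-9]
    - [0,0,0,0,0,0,-11]
    - [0,0,0,0,0,0,-12]
    - [0,0,0,0,0,0,-12]

```text
time_s: 15.68
ee_pos: [0.4685, -0.027, 0.0984]
orientation: [-0.664, 0.669, 0.238, -0.236]
wrist_force: [1.5, -2.5, -13.7]
opening: 0.0105
```

```bash
python3 st.py 5
```

```text
t 15.88 tcp [468.5 -27.   98.5] yaw 39.18 ty [ 0.0059 -0.0059] Mz 0.0866 [0.13  0.064 0.054 0.068 0.117] Mxy [-0.456 -0.117] F [  1.5  -3.1 -13.2] q6 -0.896 vel 0.002 open 0.0108
```

Call:
drive_tool:
  motion:
    - [0,0,0,0,0,0,-3]
    - [0,0,0,0,0,0,-5]
    - [0,0,0,0,0,0,-5]

```text
time_s: 16.13
ee_pos: [0.4684, -0.0271, 0.0985]
orientation: [-0.673, 0.679, 0.209, -0.207]
wrist_force: [0.4, -3.0, -11.7]
opening: 0.0104
```

```bash
python3 st.py 5
```

```text
t 16.33 tcp [468.4 -27.1  98.4] yaw 34.23 ty [ 0.0051 -0.0065] Mz 0.121 [0.14  0.121 0.088 0.117 0.139] Mxy [-0.461 -0.099] F [  0.9  -2.7 -12.3] q6 -0.809 vel 0.003 open 0.0107
```

Call:
drive_tool:
  motion:
    - [0.35,0,0,0,0,0,0]
    - [0.35,0,0,0,0,0,0]
    - [0.4,0,0,15,0,0,0]
    - [0.4,0,0,45,0,0,0]
    - [0.4,20,12,70,0,0,-7]
    - [0.4,50,30,78,0,0,-14]
    - [0.4,84,50,78,0,0,-21]
    - [0.4,118,70,78,0,0,-28]
    - [0.4,152,90,78,0,0,-35]
    - [0.4,182,108,78,0,0,-42]

```text
time_s: 17.17
ee_pos: [0.6541, 0.0829, 0.1798]
orientation: [-0.703, 0.708, -0.048, 0.052]
wrist_force: [0.0, -1.6, 0.4]
opening: 0.0343
```

```bash
python3 st.py 1
```

```text
t 17.17 tcp [654.1  82.9 179.8] yaw -8.08 ty [ 0.0049 -0.007 ] Mz 0.0781 [0.078] Mxy [-0.006  0.025] F [ 0.  -1.6  0.4] q6 0.159 vel 1.778 open 0.0343
```

Call:
drive_tool:
  motion:
    - [0.4,20,11,0,0,0,-7]
    - [0.4,27,15,-2,0.4,0.3,-12]
    - [0.4,27,15,-4,0.4,0.3,-13]
    - [0.4,27,15,-4,0.4,0.3,-13]
    - [0.4,27,15,-4,0.4,0.3,-13]

```text
time_s: 17.58
ee_pos: [0.6811, 0.0978, 0.1769]
orientation: [-0.695, 0.695, -0.129, 0.129]
wrist_force: [-0.0, -0.5, 0.3]
opening: 0.0341
```

```bash
python3 look.py d wd1.png 69
```

```text
t 17.5833 tcp [681.1  97.8 176.9] yaw -20.98 tooly [-0.e+00 -3.e-04 -1.e+00] M [-0.027  0.002 -0.032] F [-0.04 -0.53  0.29] q6 0.4 vel 0.018 open 0.03410339995258776
fit [681.3  98.8] deg 75.1 cost 0.074
```

View pics/wd1.png

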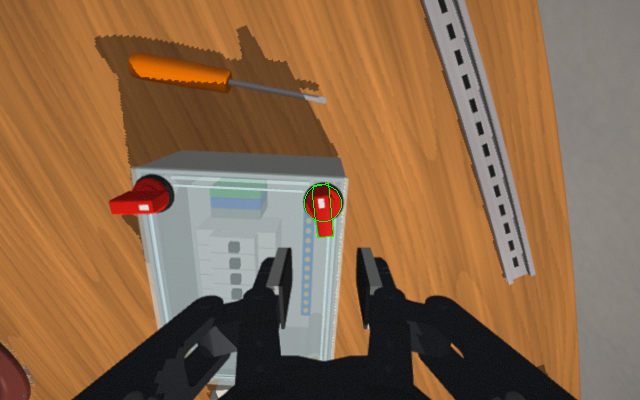

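Call:
drive_tool:
  motion:
    - [0.4,0,1,-15,0,0,6]
    - [0.4,0,1,-40,0,0,6]
    - [0.35,0,1,-63,0,0,6]
    - [0.3,0,1,-76,0,0,6]
    - [0.2,0,1,-78,0,0,6]
    - [0,0,1,-78,0,0,6]
    - [0,0,1,-78,0,0,6]
    - [0,0,1,-78,0,0,6]

```text
time_s: 18.3
ee_pos: [0.6801, 0.0977, 0.0968]
orientation: [-0.7, 0.702, -0.093, 0.092]
wrist_force: [5.2, -2.8, -15.6]
opening: 0.0105
```

```bash
python3 st.py 3
```

```text
t 18.4 tcp [680.1  97.7  96.7] yaw -15.02 ty [-0.0017 -0.0015] Mz 0.0277 [0.044 0.014 0.025] Mxy [-0.351 -0.728] F [  5.1  -2.6 -14.9] q6 0.298 vel 0.001 open 0.0106
```

Call:
drive_tool:
  motion:
    - [0,0,0,0,0,0,-5]
    - [0,0,0,0,0,0,-10]
    - [0,0,0,0,0,0,-13]
    - [0,0,0,0,0,0,-15]
    - [0,0,0,0,0,0,-15]

```text
time_s: 18.82
ee_pos: [0.6801, 0.0977, 0.0967]
orientation: [-0.683, 0.683, -0.184, 0.183]
wrist_force: [2.5, 0.3, -8.1]
opening: 0.0104
```

```bash
python3 st.py 5
```

```text
t 19.02 tcp [680.   97.8  96.7] yaw -29.97 ty [-0.0021 -0.0008] Mz -0.0261 [-0.04   0.012 -0.006 -0.044 -0.052] Mxy [ 0.042 -0.388] F [ 2.4  0.4 -9. ] q6 0.558 vel 0.006 open 0.0107
```

Call:
drive_tool:
  motion:
    - [0,0,0,0,0,0,-5]
    - [0,0,0,0,0,0,-9]
    - [0,0,0,0,0,0,-11]
    - [0,0,0,0,0,0,-12]
    - [0,0,0,0,0,0,-12]

```text
time_s: 19.43
ee_pos: [0.68, 0.0979, 0.0967]
orientation: [-0.66, 0.661, -0.254, 0.252]
wrist_force: [2.6, -0.3, -8.9]
opening: 0.0103
```

```bash
python3 st.py 5
```

```text
t 19.63 tcp [680.   97.8  96.7] yaw -41.95 ty [-0.0024 -0.0002] Mz 0.0242 [ 0.035 -0.013  0.061  0.013  0.025] Mxy [ 0.126 -0.335] F [ 2.2  0.  -9. ] q6 0.767 vel 0.003 open 0.0104
```

Call:
drive_tool:
  motion:
    - [0,0,0,0,0,0,-5]
    - [0,0,0,0,0,0,-9]
    - [0,0,0,0,0,0,-11]
    - [0,0,0,0,0,0,-12]
    - [0,0,0,0,0,0,-12]

```text
time_s: 20.05
ee_pos: [0.6799, 0.098, 0.0967]
orientation: [-0.63, 0.631, -0.321, 0.32]
wrist_force: [2.1, 0.3, -9.1]
opening: 0.011
```

```bash
python3 st.py 5
```

```text
t 20.25 tcp [679.9  98.   96.7] yaw -53.91 ty [-0.0025  0.0005] Mz 0.0282 [0.01  0.03  0.053 0.043 0.005] Mxy [ 0.193 -0.281] F [ 1.9  0.5 -8.8] q6 0.975 vel 0.004 open 0.0107
```

Call:
drive_tool:
  motion:
    - [0,0,0,0,0,0,-5]
    - [0,0,0,0,0,0,-9]
    - [0,0,0,0,0,0,-11]
    - [0,0,0,0,0,0,-12]
    - [0,0,0,0,0,0,-12]

```text
time_s: 20.67
ee_pos: [0.6799, 0.0981, 0.0967]
orientation: [-0.593, 0.594, -0.385, 0.384]
wrist_force: [1.9, 1.6, -8.3]
opening: 0.0107
```

```bash
python3 st.py 5
```

```text
t 20.87 tcp [679.9  98.1  96.7] yaw -65.87 ty [-0.0025  0.0012] Mz 0.0995 [0.09  0.124 0.097 0.117 0.071] Mxy [ 0.278 -0.239] F [ 1.7  1.5 -8.6] q6 1.184 vel 0.004 open 0.0104
```

Call:
drive_tool:
  motion:
    - [0.35,0,0,0,0,0,0]
    - [0.35,0,0,0,0,0,0]
    - [0.4,0,0,15,0,0,0]
    - [0.4,0,0,45,0,0,0]
    - [0.4,-20,9,70,0,0,7]
    - [0.4,-45,20,78,0,0,14]
    - [0.4,-70,31,78,0,0,21]
    - [0.4,-95,42,78,0,0,28]
    - [0.4,-115,52,78,0,0,35]
    - [0.4,-130,58,78,0,0,42]

```text
time_s: 21.7
ee_pos: [0.5494, 0.1569, 0.1781]
orientation: [0.692, -0.692, 0.143, -0.144]
wrist_force: [0.5, 0.5, 0.1]
opening: 0.034
```

```bash
python3 st.py 1
```

```text
t 21.7 tcp [549.4 156.9 178.1] yaw -23.48 ty [ 0.0014 -0.0002] Mz -0.0058 [-0.006] Mxy [-0.006  0.063] F [0.5 0.5 0.1] q6 0.558 vel 1.29 open 0.034
```

Call:
drive_tool:
  motion:
    - [0.4,0,-1,0,0,0,7]
    - [0.4,0,-1,0,0,0,14]
    - [0.4,0,-1,0,0,0,21]
    - [0.4,0,-1,0,0,0,28]
    - [0.4,0,-1,0,0,0,35]
    - [0.4,0,-1,0,0,0,42]
    - [0.4,0,-1,0,0,0,49]
    - [0.4,0,-1,0,0,0,56]
    - [0.4,0,-1,0,0,0,63]
    - [0.4,0,-1,0,0,0,70]

```text
time_s: 22.53
ee_pos: [0.5506, 0.1559, 0.1814]
orientation: [-0.649, 0.649, 0.283, -0.279]
wrist_force: [-0.2, 0.4, -1.4]
opening: 0.0339
```

Call:
drive_tool:
  motion:
    - [0.4,0,0,0,0,0,7]
    - [0.4,0,0,-1,0,0,14]
    - [0.4,0,0,-2,0,0,21]
    - [0.4,0,0,-2,0,0,23]
    - [0.4,0,0,-2,0,0,23]

```text
time_s: 22.95
ee_pos: [0.5516, 0.1559, 0.1824]
orientation: [-0.579, 0.58, 0.408, -0.402]
wrist_force: [0.2, -0.5, 0.3]
opening: 0.034
```

```bash
python3 look.py a wa6.png -20
```

```text
t 22.95 tcp [551.6 155.9 182.4] yaw 69.88 tooly [ 0.0076  0.0035 -1.    ] M [ 0.041 -0.011 -0.067] F [ 0.18 -0.49  0.27] q6 -1.08 vel 0.055 open 0.03396120928830266
fit [548.9 156.9] deg -20.3 cost 0.076
```

View pics/wa6.png

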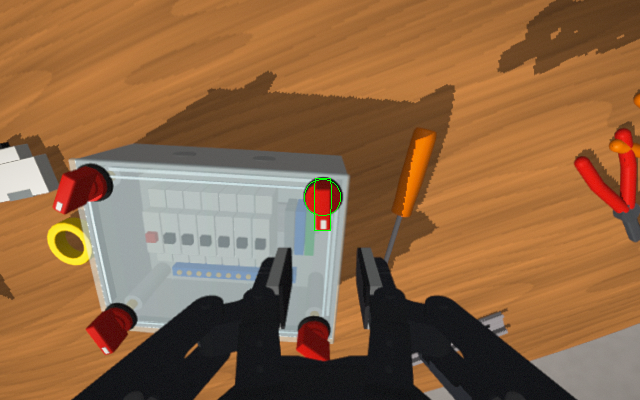

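Call:
drive_tool:
  motion:
    - [0.4,-2,0.5,-15,-0.2,0.4,0]
    - [0.4,-2,0.5,-42,-0.2,0.4,0]
    - [0.35,-2,0.5,-68,-0.2,0.4,0]
    - [0.3,-2,0.5,-82,-0.2,0.4,0]
    - [0.2,-2,0.5,-84,-0.2,0.4,0]
    - [0,-2,0.5,-84,-0.2,0.4,0]
    - [0,-2,0.5,-84,-0.2,0.4,0]
    - [0,-2,0.5,-84,-0.2,0.4,0]
  grip_force: 80

```text
time_s: 23.67
ee_pos: [0.5478, 0.1566, 0.0957]
orientation: [0.581, -0.579, -0.404, 0.406]
wrist_force: [1.6, 2.8, -18.8]
opening: 0.0097
```

```bash
python3 st.py 3
```

```text
t 23.77 tcp [547.8 156.6  95.7] yaw 69.8 ty [-0.0035  0.0002] Mz 0.0249 [ 0.058 -0.004  0.021] Mxy [ 0.44  -0.236] F [  1.5   2.9 -19.6] q6 -1.071 vel 0.002 open 0.0099
```

Call:
drive_tool:
  motion:
    - [0,0,0,0,0,0,-6]
    - [0,0,0,0,0,0,-13]
    - [0,0,0,0,0,0,-20]
    - [0,0,0,0,0,0,-27]
    - [0,0,0,0,0,0,-33]
    - [0,0,0,0,0,0,-37]
    - [0,0,0,0,0,0,-39]
    - [0,0,0,0,0,0,-40]
    - [0,0,0,0,0,0,-40]

```text
time_s: 24.52
ee_pos: [0.5481, 0.1573, 0.0957]
orientation: [0.685, -0.682, -0.182, 0.182]
wrist_force: [3.1, 3.8, -16.3]
opening: 0.0101
```

```bash
python3 st.py 5
```

```text
t 24.72 tcp [548.1 157.3  95.7] yaw 29.85 ty [-0.0013  0.0036] Mz 0.2544 [0.27  0.287 0.246 0.253 0.216] Mxy [ 0.637 -0.393] F [  3.    4.1 -15.7] q6 -0.375 vel 0.003 open 0.01
```

Call:
drive_tool:
  motion:
    - [0,0,0,0,0,0,-5]
    - [0,0,0,0,0,0,-10]
    - [0,0,0,0,0,0,-14]
    - [0,0,0,0,0,0,-16]
    - [0,0,0,0,0,0,-17]
    - [0,0,0,0,0,0,-17]

```text
time_s: 25.22
ee_pos: [0.5484, 0.1575, 0.0958]
orientation: [0.704, -0.701, -0.08, 0.079]
wrist_force: [3.3, 3.5, -15.4]
opening: 0.0098
```

```bash
python3 st.py 6
```

```text
t 25.47 tcp [548.4 157.5  95.8] yaw 12.88 ty [0.0006 0.0043] Mz 0.3594 [0.376 0.319 0.33  0.387 0.354 0.389] Mxy [ 0.526 -0.538] F [  3.6   3.7 -15.8] q6 -0.079 vel 0.002 open 0.0098
```

Call:
drive_tool:
  motion:
    - [0.35,0,0,0,0,0,0]
    - [0.35,0,0,0,0,0,0]
    - [0.4,0,0,15,0,0,0]
    - [0.4,0,0,45,0,0,0]
    - [0.4,5,-25,70,0,0,7]
    - [0.4,12,-60,80,0,0,14]
    - [0.4,20,-95,80,0,0,21]
    - [0.4,28,-130,80,0,0,28]
    - [0.4,35,-165,80,0,0,35]
    - [0.4,42,-200,80,0,0,42]

```text
time_s: 26.3
ee_pos: [0.5924, -0.0452, 0.1806]
orientation: [-0.626, 0.627, 0.329, -0.326]
wrist_force: [0.6, -0.6, 0.3]
opening: 0.0343
```

```bash
python3 st.py 1
```

```text
t 26.3 tcp [592.4 -45.2 180.6] yaw 55.2 ty [0.0039 0.0014] Mz -0.0297 [-0.03] Mxy [ 0.061 -0.017] F [ 0.6 -0.6  0.3] q6 -1.166 vel 2.121 open 0.0343
```

Call:
drive_tool:
  motion:
    - [0.4,4,-20,0,0,0,7]
    - [0.4,6,-33,0,0,0,14]
    - [0.4,7,-39,-2,0,0,21]
    - [0.4,7,-39,-4,0,0,28]
    - [0.4,7,-39,-4,0,0,33]
    - [0.4,7,-39,-4,0,0,33]
    - [0.4,7,-39,-4,0,0,33]

```text
time_s: 26.88
ee_pos: [0.6007, -0.085, 0.1797]
orientation: [-0.507, 0.51, 0.493, -0.489]
wrist_force: [0.5, 0.3, -0.3]
opening: 0.034
```

```bash
python3 look.py c wc2.png -1.5
```

```text
t 26.8833 tcp [600.7 -85.  179.7] yaw 88.05 tooly [ 0.0067  0.0015 -1.    ] M [ 0.004 -0.027  0.031] F [ 0.49  0.25 -0.32] q6 -1.8 vel 0.015 open 0.034026248478583314
fit [599.5 -84.5] deg -2.0 cost 0.067
```

View pics/wc2.png

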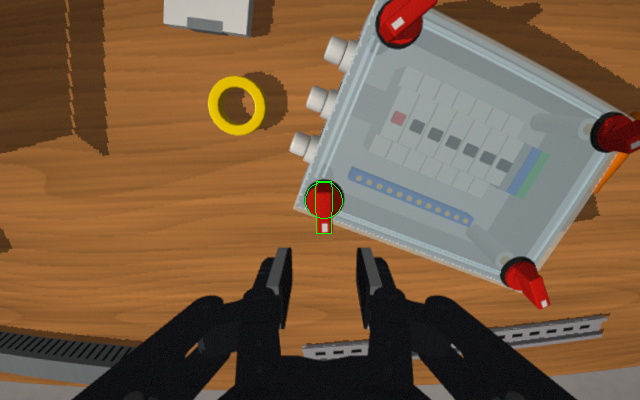

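Call:
drive_tool:
  motion:
    - [0.4,-1,0.5,-15,0,0.3,0]
    - [0.4,-1,0.5,-42,0,0.3,0]
    - [0.35,-1,0.5,-67,0,0.3,0]
    - [0.3,-1,0.5,-80,0,0.3,0]
    - [0.2,-1,0.5,-81,0,0.3,0]
    - [0,-1,0.5,-81,0,0.3,0]
    - [0,-1,0.5,-81,0,0.3,0]
    - [0,-1,0.5,-81,0,0.3,0]
  grip_force: 80

```text
time_s: 27.6
ee_pos: [0.5976, -0.0844, 0.0958]
orientation: [0.51, -0.507, -0.491, 0.492]
wrist_force: [0.6, -3.9, -16.8]
opening: 0.01
```

```bash
python3 st.py 3
```

```text
t 27.7 tcp [597.6 -84.3  95.8] yaw 88.05 ty [-0.0037  0.002 ] Mz 0.0623 [0.064 0.064 0.059] Mxy [-0.541  0.142] F [ -0.4  -3.5 -18.2] q6 -1.801 vel 0.002 open 0.0097
```

Call:
drive_tool:
  motion:
    - [0,0,0,0,0,0,-6]
    - [0,0,0,0,0,0,-13]
    - [0,0,0,0,0,0,-20]
    - [0,0,0,0,0,0,-27]
    - [0,0,0,0,0,0,-33]
    - [0,0,0,0,0,0,-37]
    - [0,0,0,0,0,0,-39]
    - [0,0,0,0,0,0,-40]
    - [0,0,0,0,0,0,-40]

```text
time_s: 28.45
ee_pos: [0.5982, -0.0832, 0.0959]
orientation: [0.648, -0.644, -0.289, 0.287]
wrist_force: [2.4, 3.2, -14.5]
opening: 0.0099
```

```bash
python3 st.py 5
```

```text
t 28.65 tcp [598.1 -83.3  95.9] yaw 48.1 ty [-0.0001  0.0058] Mz 0.3163 [0.306 0.345 0.301 0.249 0.381] Mxy [ 0.675 -0.689] F [  3.3   3.8 -14.7] q6 -1.106 vel 0.002 open 0.0102
```

Call:
drive_tool:
  motion:
    - [0,0,0,0,0,0,-4]
    - [0,0,0,0,0,0,-7]
    - [0,0,0,0,0,0,-8]
    - [0,0,0,0,0,0,-8]

```text
time_s: 28.98
ee_pos: [0.5984, -0.0831, 0.0959]
orientation: [0.666, -0.662, -0.244, 0.242]
wrist_force: [3.3, 2.3, -14.4]
opening: 0.0099
```

```bash
python3 st.py 7
```

```text
t 29.28 tcp [598.4 -83.1  95.9] yaw 40.13 ty [0.0013 0.0061] Mz 0.3529 [0.361 0.367 0.38  0.295 0.359 0.347 0.362] Mxy [ 0.455 -0.714] F [  3.4   2.4 -15.1] q6 -0.967 vel 0.003 open 0.0097
```

Call:
drive_tool:
  motion:
    - [0.35,0,0,0,0,0,0]
    - [0.35,0,0,0,0,0,0]
    - [0.4,0,0,15,0,0,0]
    - [0.4,0,0,45,0,0,0]
    - [0.4,-20,9,70,0,0,-1]
    - [0.4,-50,22,80,0,0,-2]
    - [0.4,-80,35,80,0,0,-2.5]
    - [0.4,-110,48,80,0,0,-2.5]
    - [0.4,-127,55,80,0,0,-2.5]
    - [0.4,-130,56,80,0,0,-2.5]

```text
time_s: 30.12
ee_pos: [0.468, -0.0271, 0.1796]
orientation: [0.67, -0.669, -0.231, 0.225]
wrist_force: [0.1, 0.2, -0.1]
opening: 0.034
```

Call:
drive_tool:
  motion:
    - [0.4,0,0,0,0,0,0]

```text
time_s: 30.2
ee_pos: [0.4687, -0.0276, 0.1823]
orientation: [-0.669, 0.67, 0.232, -0.224]
wrist_force: [-0.3, 1.3, 0.3]
opening: 0.0341
```

```bash
python3 look.py b wb2.png -52
```

```text
t 30.2 tcp [468.7 -27.6 182.3] yaw 37.63 tooly [ 0.0116  0.0018 -0.9999] M [-0.036 -0.018  0.022] F [-0.34  1.34  0.33] q6 -0.88 vel 0.062 open 0.03408672121611212
fit [468.  -25.6] deg -52.8 cost 0.076
```

View pics/wb2.png

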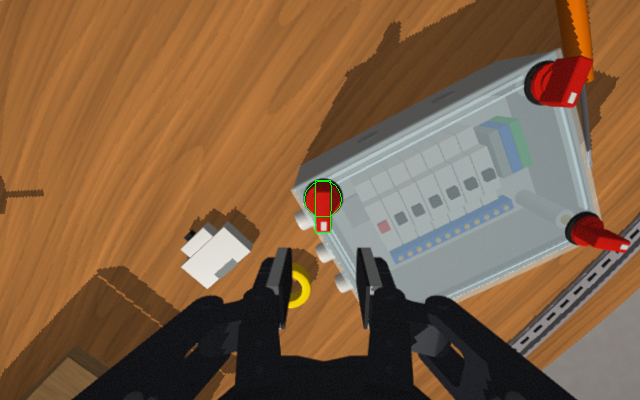

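Call:
drive_tool:
  motion:
    - [0.4,-0.5,1,-15,0,0.5,-0.4]
    - [0.4,-0.5,1,-42,0,0.5,-0.4]
    - [0.35,-0.5,1,-68,0,0.5,-0.4]
    - [0.3,-0.5,1,-82,0,0.5,-0.4]
    - [0.2,-0.5,1,-83,0,0.5,-0.4]
    - [0,-0.5,1,-83,0,0.5,-0.4]
    - [0,-0.5,1,-83,0,0.5,-0.4]
    - [0,-0.5,1,-83,0,0.5,-0.4]
  grip_force: 80

```text
time_s: 30.92
ee_pos: [0.4681, -0.0268, 0.0979]
orientation: [0.671, -0.67, -0.226, 0.225]
wrist_force: [4.5, 0.0, -20.8]
opening: 0.01
```

```bash
python3 st.py 3
```

```text
t 31.02 tcp [468.1 -26.8  97.9] yaw 37.21 ty [0.0022 0.0017] Mz 0.0127 [ 0.032 -0.004  0.01 ] Mxy [-0.225 -0.772] F [  5.3  -1.2 -22.2] q6 -0.868 vel 0.005 open 0.0098
```

Call:
drive_tool:
  motion:
    - [0,0,0,0,0,0,-6]
    - [0,0,0,0,0,0,-13]
    - [0,0,0,0,0,0,-20]
    - [0,0,0,0,0,0,-27]
    - [0,0,0,0,0,0,-33]
    - [0,0,0,0,0,0,-37]
    - [0,0,0,0,0,0,-39]
    - [0,0,0,0,0,0,-40]
    - [0,0,0,0,0,0,-40]

```text
time_s: 31.77
ee_pos: [0.4678, -0.0269, 0.0979]
orientation: [-0.707, 0.707, -0.016, 0.018]
wrist_force: [1.0, -1.7, -14.4]
opening: 0.0097
```

```bash
python3 st.py 6
```

```text
t 32.02 tcp [467.8 -26.9  97.9] yaw -2.76 ty [ 0.0021 -0.0004] Mz 0.2685 [0.318 0.257 0.295 0.24  0.245 0.257] Mxy [-0.177 -0.04 ] F [  0.9  -1.7 -13.9] q6 -0.168 vel 0.002 open 0.0096
```

Call:
drive_tool:
  motion:
    - [0,0,0,0,0,0,-5]
    - [0,0,0,0,0,0,-10]
    - [0,0,0,0,0,0,-14]
    - [0,0,0,0,0,0,-16]
    - [0,0,0,0,0,0,-17]
    - [0,0,0,0,0,0,-17]

```text
time_s: 32.52
ee_pos: [0.4677, -0.0269, 0.0979]
orientation: [-0.696, 0.697, -0.121, 0.122]
wrist_force: [-0.2, -1.1, -12.2]
opening: 0.0099
```

```bash
python3 st.py 7
```

```text
t 32.82 tcp [467.7 -26.9  97.9] yaw -19.74 ty [ 0.0015 -0.0009] Mz 0.372 [0.398 0.38  0.346 0.33  0.366 0.402 0.381] Mxy [-0.086  0.155] F [ -0.5  -1.  -12.5] q6 0.129 vel 0.002 open 0.0098
```

Call:
drive_tool:
  motion:
    - [0.35,0,0,0,0,0,0]
    - [0.35,0,0,0,0,0,0]
    - [0.4,0,0,15,0,0,0]
    - [0.4,0,0,45,0,0,0]
    - [0.4,20,12,70,0,0,-7]
    - [0.4,50,30,80,0,0,-14]
    - [0.4,84,50,80,0,0,-21]
    - [0.4,118,70,80,0,0,-28]
    - [0.4,152,90,80,0,0,-35]
    - [0.4,182,108,80,0,0,-40]

```text
time_s: 33.65
ee_pos: [0.654, 0.0827, 0.1819]
orientation: [0.613, -0.611, 0.351, -0.356]
wrist_force: [-0.3, -0.3, -0.1]
opening: 0.0344
```

```bash
python3 st.py 1
```

```text
t 33.65 tcp [654.   82.7 181.9] yaw -60.07 ty [ 0.0079 -0.0009] Mz -0.0183 [-0.018] Mxy [-0.031  0.014] F [-0.3 -0.3 -0.1] q6 1.062 vel 1.33 open 0.0344
```

Call:
drive_tool:
  motion:
    - [0.4,20,11,0,0,0,-3]
    - [0.4,26,15,-2,0,0.3,-3]
    - [0.4,26,15,-4,0,0.3,-3]
    - [0.4,26,15,-4,0,0.3,-3]
    - [0.4,26,15,-4,0,0.3,-3]

```text
time_s: 34.07
ee_pos: [0.6794, 0.0971, 0.1785]
orientation: [0.603, -0.603, 0.369, -0.371]
wrist_force: [-0.6, 0.3, -0.1]
opening: 0.0341
```

```bash
python3 look.py d wd2.png 27
```

```text
t 34.0667 tcp [679.4  97.1 178.5] yaw -63.07 tooly [ 0.0028 -0.0013 -1.    ] M [0.003 0.003 0.014] F [-0.58  0.25 -0.14] q6 1.14 vel 0.013 open 0.03412899586926449
fit [681.7  98.7] deg 26.9 cost 0.072
```

View pics/wd2.png

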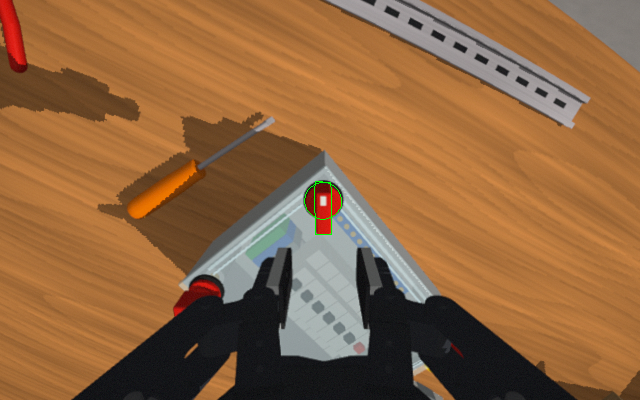

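Call:
drive_tool:
  motion:
    - [0.4,1.5,1,-15,0,0,0]
    - [0.4,1.5,1,-42,0,0,0]
    - [0.35,1.5,1,-65,0,0,0]
    - [0.3,1.5,1,-79,0,0,0]
    - [0.2,1.5,1,-80,0,0,0]
    - [0,1.5,1,-80,0,0,0]
    - [0,1.5,1,-80,0,0,0]
    - [0,1.5,1,-80,0,0,0]
  grip_force: 80

```text
time_s: 34.78
ee_pos: [0.6785, 0.0972, 0.0954]
orientation: [-0.601, 0.604, -0.37, 0.37]
wrist_force: [-0.7, -3.2, -16.4]
opening: 0.01
```

```bash
python3 st.py 3
```

```text
t 34.88 tcp [678.5  97.3  95.4] yaw -63.1 ty [-0.003  -0.0025] Mz 0.0103 [ 0.035  0.04  -0.044] Mxy [-0.422  0.252] F [ -0.9  -2.9 -18. ] q6 1.137 vel 0.001 open 0.0099
```

Call:
drive_tool:
  motion:
    - [0,0,0,0,0,0,-6]
    - [0,0,0,0,0,0,-13]
    - [0,0,0,0,0,0,-20]
    - [0,0,0,0,0,0,-27]
    - [0,0,0,0,0,0,-33]
    - [0,0,0,0,0,0,-37]
    - [0,0,0,0,0,0,-39]
    - [0,0,0,0,0,0,-40]
    - [0,0,0,0,0,0,-40]

```text
time_s: 35.63
ee_pos: [0.6784, 0.0987, 0.0955]
orientation: [0.439, -0.441, 0.555, -0.552]
wrist_force: [-0.9, 4.7, -12.9]
opening: 0.0098
```

```bash
python3 st.py 6
```

```text
t 35.88 tcp [678.3  98.7  95.5] yaw -103.03 ty [-0.004   0.0024] Mz 0.2647 [0.286 0.254 0.234 0.285 0.277 0.252] Mxy [0.947 0.146] F [ -1.    5.1 -12.8] q6 1.832 vel 0.002 open 0.0102
```

Call:
drive_tool:
  motion:
    - [0,0,0,0,0,0,-5]
    - [0,0,0,0,0,0,-10]
    - [0,0,0,0,0,0,-14]
    - [0,0,0,0,0,0,-16]
    - [0,0,0,0,0,0,-17]
    - [0,0,0,0,0,0,-17]

```text
time_s: 36.38
ee_pos: [0.6786, 0.0993, 0.0955]
orientation: [0.354, -0.354, 0.614, -0.611]
wrist_force: [-0.1, 4.6, -13.6]
opening: 0.0097
```

```bash
python3 st.py 7
```

```text
t 36.68 tcp [678.6  99.3  95.6] yaw -119.96 ty [-0.0024  0.0045] Mz 0.3782 [0.396 0.434 0.393 0.322 0.39  0.355 0.358] Mxy [ 0.939 -0.189] F [  0.7   5.  -13.7] q6 2.127 vel 0.002 open 0.0098
```

Call:
drive_tool:
  motion:
    - [0.35,0,0,0,0,0,0]
    - [0.35,0,0,0,0,0,0]
    - [0.4,0,0,15,0,0,0]
    - [0.4,0,0,45,0,0,0]
    - [0.4,0,0,80,0,0,0]
    - [0.4,0,20,115,0,0,0]
    - [0.4,0,55,145,0,0,0]
    - [0.4,-10,90,170,0,0,0]
    - [0.4,-20,125,180,0,0,0]
    - [0.4,-30,150,180,0,0,0]

```text
time_s: 37.52
ee_pos: [0.6512, 0.2517, 0.2866]
orientation: [0.359, -0.348, 0.613, -0.612]
wrist_force: [0.9, -0.5, 0.2]
opening: 0.0342
```

```bash
python3 - <<'E'
from fit import *
t=env.get_image('top')
r=env.outline_of('top','cover')[:1]; k=env.outline_of('top','knob_a')
for x in r+k: print(round(x['score'],2),np.round(x['extent'],1))
s0=cv2.cvtColor(cv2.imread('pics/top0.png'),cv2.COLOR_BGR2RGB)
print(env.get_state()['time_s'],env.get_state()['ee_pos'])
z=lambda i:cv2.resize(i[135:290,190:430],None,fx=2.4,fy=1.9)
save(np.vstack([cv2.resize(i[130:290,190:440],(468,300),interpolation=cv2.INTER_CUBIC) for i in (s0,t)]),'cmp.png')
E
```

```text
0.66 [306.9 202.6 130.8 119.8]
0.53 [334.6 247.2  20.9  18.2]
0.53 [361.  189.6  18.3  19.2]
0.53 [276.4 152.5  15.9  16.6]
0.51 [251.4 213.9  16.7  16.8]
37.6667 [0.64931831 0.2509986  0.28103026]
```

View pics/cmp.png

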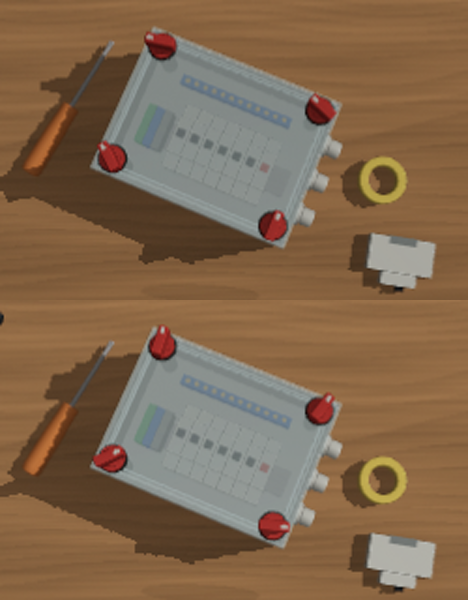

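```bash
python3 -c "
from h import *
print(env.hand_in())"
```

```text
the job is handed in; nothing more can be done
None
```

The box is closed up and handed in at about 38 s of the 72 s. All four knobs were tightened by hand in the order a, c, b, d, twice round. No verdict came back, so the figures below are my own readings.

| Knob | First round (snug), N m | Second round (firm), N m |
|---|---|---|
| a | 0.11 | 0.36 |
| c | 0.10 | 0.35 |
| b | 0.12 | 0.37 |
| d | 0.10 | 0.38 |

- **Final moments:** these are averages of 5 to 7 readings at rest, and single readings scattered by about ±0.05. Knobs b and d came out slightly over the 0.35 you asked for. Judging from how far each knob was turned, I estimate clamp loads of about 30 to 40 N, inside the 25 to 55 N firm range and well short of 70 N.
- **Last check:** before and after top views show the cover lying straight and the screwdriver, breaker and tape where they were. The gripper is clear of everything.
- **One missed grasp:** on knob a the jaws closed just above the wing, because the fingertips sat about 2 cm higher than the tool description implied. There was no contact force. I lowered the grip and had no further trouble.
- **Unexplained reading:** while gripping, the wrist showed a steady downward force, usually 10 to 20 N and up to 22 N. I did not find the cause, but it stayed well under the limits.

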